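# Seat a stepped tube block in its incubator, check it for rocking, shut the cover

### The job

The aluminium tube block has been left to dry standing on its end: tip it down in the gripper onto its deep foot on the bench, wells up, and let go, then take it again from above and set it down, without dropping it, in the open incubator within the yellow outline, its blue-dot end on the raised copper ledge, and let go. With closed fingers press lightly down on the blue dot and then on the red dot to feel that it does not rock, then push the blue cover slowly down until it is fully shut, without slamming it, and back away. Leave the orange rack, the tip box and the jar where they stand.

Things in the scene. Friction and masses are not known exactly. Their poses are not given: they have to be found in the camera images.
- block: Aluminium tube block, 0.3-0.55 kg, 100 (x) x 44 (y) x 50 (z). Origin: mid underside in working pose (z up, wells on top). Deep foot: x -50 to 10, z 0 to 50. Shallow end: x 10 to 50, z 16 to 50. Centre of mass x -4, z 26. Start: stands on its x=-50 end, x up, z (wells) level to the robot's right, give or take 35 degrees. Grip the flat sides 44 apart. On the bench it stands on the deep foot.
- blue_dot (a point): Blue dot, 14 mm across, on the block's top face over the shallow end (block x 36, y 0, z 50): press here first. On a flat surface the shallow end overhangs and the block would tip if pressed here
- red_dot (a point): Red dot, 14 mm across, on the block's top face over the deep foot (block x -36, y 0, z 50): press here second. The wells between the dots are flat dark marks
- incubator: White bench incubator, fixed, 260 x 170 x 84 high. Origin on the bench under the middle of its bay; x away from the robot, y to the left, turned up to 11 degrees. Bay inside x and y -75 to 75, walls 10 thick, tops at z 84, grey floor at z 20. A copper-coloured ledge, top at z 36, fills the bay from y 18 to 75. Control housing: x 85 to 175.
- seat (a point): On the bay floor at incubator x 0, y 0, z 20: where the block's origin belongs, block x along this point's y (the incubator's y): deep foot on the floor, shallow end on the ledge, inside the yellow outline 54 x 110. The block's top is then level at z 70. Turned round, it rides up on the ledge and rocks, and the cover cannot shut
- cover (a joint): Angle of the blue cover in rad: 0 shut, level on the walls; 1.57 upright; grows as it opens; starts open at 1.7 to 1.95, leaning out at the incubator's left. Its hinge is stiff: the cover (0.75 kg) stays where it is left and moves only while pushed, by up to 8 N near its free edge
- cover_hinge (a point): Middle of the cover's hinge line, at incubator x 0, y 85, z 84 (top of the left wall); the line runs along the incubator's x. The cover is a plate 170 along the hinge, 182 from hinge to free edge, 10 thick; this point lies in its inner (bay-side) face, its outer face is 10 mm off
- cover_edge (a point): Middle of the cover's free edge, on its outer face, 182 mm from the hinge; when shut it lies over the incubator's y -97, at z 94
- rack: Orange tube rack with white tube caps, 85 x 60 x 40 high, origin in the middle of its underside; bystander
- tipbox: Blue tip box with a clear lid, 80 x 60 x 52 high, origin in the middle of its underside; bystander
- bottle: Amber jar with a white cap, 48 across, 85 high, origin in the middle of its underside; bystander

How it is judged:
On the way, in this order (a step that is already met when the one before it is completed fails the run):
1. the block stands on its deep foot on the bench, wells up, let go and at rest (angle between block's own z axis and vertical below 0.05 rad and height (world z) of block below 0.006 m and contact force between the fingers and block below 0.2 N and linear speed of block below 0.02 m/s), for 0.2 s.
2. the block is seated in the bay, blue-dot end on the ledge, level, let go and at rest (horizontal distance between block and seat below 0.012 m and z of block in the frame of seat below 0.005 m and angle between block's own z axis and vertical below 0.05 rad and angle between the x axis of block and the y axis of incubator, either way round below 0.15 rad and contact force between the fingers and block below 0.2 N and linear speed of block below 0.02 m/s), for 0.2 s.
3. the fingers press down on the blue dot (over 1.5 N) and the block stays seated (horizontal distance between block and seat below 0.012 m and z of block in the frame of seat below 0.005 m and angle between block's own z axis and vertical below 0.05 rad and angle between the x axis of block and the y axis of incubator, either way round below 0.15 rad and horizontal distance between the grasp point and blue_dot below 0.022 m and z of the grasp point in the frame of block above 0.056 m and contact force between the fingers and block above 1.5 N), for 0.05 s.
4. then they press down on the red dot (over 1.5 N) and the block stays seated (horizontal distance between block and seat below 0.012 m and z of block in the frame of seat below 0.005 m and angle between block's own z axis and vertical below 0.05 rad and angle between the x axis of block and the y axis of incubator, either way round below 0.15 rad and horizontal distance between the grasp point and red_dot below 0.022 m and z of the grasp point in the frame of block above 0.056 m and contact force between the fingers and block above 1.5 N), for 0.05 s.
At the end, for the whole second after the job is handed in: Block let go and at rest in the bay, blue-dot end on the ledge, origin within 12 mm of the seat in plan and under 5 mm above it, level within 0.05 rad, along the outline within 0.15 rad; cover shut (under 0.04 rad); rack, tip box and jar upright, within 30 mm of where they stood (all of step 2 and value of joint cover below 0.04 rad and angle between each of rack, tipbox, bottle's own z axis and vertical below 0.1 rad); the robot touches nothing.
It fails at once if the cover is slammed: over 1.8 rad/s closing in its last 0.3 rad (value of joint cover below 0.3 rad and velocity of joint cover below -1.8 rad/s).
It fails at once if the block is dropped or toppled: out of the fingers it moves faster than 0.4 m/s (contact force between the fingers and block below 0.2 N and linear speed of block above 0.4 m/s).
It fails at once if the block is pressed harder than 60 N from above (z of the grasp point in the frame of block above 0.056 m and contact force between the fingers and block above 60 N).
It fails at once if the rack, tip box or jar is moved more than 30 mm (distance of any of rack, tipbox, bottle from where it was at the start of the episode above 0.03 m).
It also fails if it takes over 72 s, if anything falls off the work surface, if the arm or the gripper's body presses on something with over 40 N, if the wrist force passes 120 N, or if a joint passes its speed limit or range.

### The arm

A 7-joint arm with a two-finger parallel gripper is mounted at the origin on the work surface. World frame = base frame: x ahead of the robot, y to its left, z up, the work surface at z = 0. Lengths are in m, angles in rad, forces in N, time in s.
With the tool pointing down it reaches from about 0.425 to 1.025 m from the base axis. Payload 9.4 kg.
Tool frame: the origin (TCP) lies on the centre line of the jaws, within the pads' length; the fingertips stand arm.tcp_to_tips ahead of it and the grasp point (between the pads) lies 2 mm behind it (arm.tcp_to_tips is the distance from the TCP to the fingertips, in m); z points along the fingers, x is the direction in which the jaws open and shut, and the axes are right-handed (so a half turn about z gives the same grasp; the last joint's range is limited). The gripper opens to 85 mm and grips with 20 to 120 N. Pads are 22 mm wide; open, the fingers measure 114 mm over their backs; the gripper's body (76 mm by 85 mm) begins 54 mm behind the grasp point. The pads swing forward as they close: fully open they stand 13 mm farther back than shut.
Start: joints at [-1.341, 0.599, -0.003, 1.599, 0.002, 0.943, -0.08], TCP at [0.219, 0.691, 0.248] pointing down, gripper open.
Joint ranges: [-2.57, 2.57], [-0.35, 1.97], [-1.29, 1.29], [0.11, 2.56], [-1.05, 4.19], [0.11, 1.86], [-2.63, 2.63]. Speed limits (rad/s): [2.22, 2.22, 3.01, 3.01, 3.14, 3.14, 3.14].

### API

Orientations are given as a rotation vector (axis times angle).
In Python, from rig import arm gives the robot as it stands. The module is installed in compiled form; this text tells all that it offers.
- The arm moves only by the tool send_rows, never from a script. Its argument "deltas" is a list of rows, each an object of numbers: "dx", "dy", "dz": the shift along the tool's x, y, z in mm; "wx", "wy", "wz": the turn, a rotation vector about the tool's x, y, z in degrees; "grip": the finger opening in mm, from 0 to 85.4. A call has exactly 5 rows; each row is the pose to reach, as a shift and turn from the pose commanded when the call began, along the tool's axes at that moment; what a row does not reach only later rows make up. A row lasts 1/8 s, in which the tool goes at most 62.5 mm and 10.7 degrees, less where a joint would pass 70% of its speed; a pose out of reach is approached as far as the arm can. A call with a gripper value outside its range is refused whole. The fingers move at their own pace and stop on an object; "squeeze" is the grip in N (left out, the last holds). Time passes only in rows, so rows that repeat a pose let the fingers close, or fill a call up. It gives the time, the measured TCP pose, the force and the opening at its end, in the units of the state.
- arm.get_state(): the state, without advancing time (a new reading comes with each control period).
- arm.get_image(name): name is "scene" or "top" or "wrist"; returns the picture (480x640x3 uint8, red, green, blue); there is no depth.
- arm.get_calibration(name): a dict with "fx", "fy", "cx", "cy" (pixels), "rvec" (rotation vector, rad) and "tvec" (3), from world to camera coordinates, as OpenCV has them. Camera axes: x right, y down, z forward; pixel columns grow to the right and rows downward; lengths in m; the calibration is good to about 2 mm. A picture is of the moment at which its call begins: read the wrist's pose just before it. get_calibration takes no time and is no camera call; for the wrist camera it gives the pose at the moment of the call.
- arm.finish_job(): hands the job in, once; it reports no verdict.
The state is a dict: "t": time; "qpos": joint angles; "qd": joint speeds; "joint_torque": joint torques, N m; "eef_pos": TCP position; "tcp_rot": TCP orientation; "wrist_force": force on the tool from outside, world axes, zero at the start; "torque": the same for the moment, N m; "finger_gap": finger opening in m.
Only numpy, scipy, OpenCV 4.12 (cv2) and the standard library are available. Lean on these libraries where they do the work, as an engineer would, in place of code of your own. Each camera call takes 0.05 s, during which the arm holds its last target. There are 200 camera calls.

## Working session

There is one attempt and no reset: what is moved stays moved. The work goes in short steps, Python scripts to look and compute and a tool call to move; the robot and the scene stay as the last step left them, time stands still between calls to the robot, and variables do not carry over. Pictures are saved under pics/ and viewed, about 8 in all and at most 12, crops included, and the job is handed in when it is done.

Besides the shell and the picture viewer there is one more tool, called after ">>>" as a command line: name --argument value ..., lists and objects as JSON in quotes. send_rows: Moves the arm, as the interface text tells. Its arguments: {"type":"object","properties":{"deltas":{"type":"array","items":{"type":"object","properties":{"dx":{"type":"number"},"dy":{"type":"number"},"dz":{"type":"number"},"wx":{"type":"number"},"wy":{"type":"number"},"wz":{"type":"number"},"grip":{"type":"number"}}}},"squeeze":{"type":"number"}},"required":["deltas"]}

```bash
mkdir -p pics; python3 - <<'E'
from rig import arm
import cv2,numpy as np
s=arm.get_state();print(s, arm.tcp_to_tips)
for n in("scene","top"):
    im=arm.get_image(n);cv2.imwrite(f"pics/{n}0.png",im[:,:,::-1]);c=arm.get_calibration(n);print(n,c)
    R=cv2.Rodrigues(np.array(c["rvec"]))[0];print(-R.T@np.array(c["tvec"]).ravel())
E
```

```text
{'t': 0.0, 'qpos': array([-1.34067703,  0.60016576, -0.00256308,  1.6001307 ,  0.00180024,
        0.94288336, -0.07981328]), 'qd': array([-0.00074058,  0.00267838,  0.00043855,  0.00131051, -0.00089309,
       -0.00128163,  0.00038604]), 'joint_torque': array([-1.52666064e-03, -7.76435781e+01,  1.56417310e+00, -2.58036250e+01,
        1.22328883e-02,  8.73930403e-03, -7.69828574e-06]), 'eef_pos': array([0.21883826, 0.69071893, 0.247387  ]), 'tcp_rot': array([ 2.53391013e+00,  1.85535993e+00, -1.87654370e-03]), 'wrist_force': array([0.06340234, 0.87152226, 0.39136375]), 'torque': array([ 0.02263029, -0.0049646 , -0.00621529]), 'finger_gap': 0.08570178101651532} 0.017
scene {'fx': 498.98170126695044, 'fy': 498.98170126695044, 'cx': 322.2310528461795, 'cy': 240.96715650254765, 'rvec': array([ 0.99075069,  2.25418321, -1.2366423 ]), 'tvec': array([ 0.45850597, -0.16290769,  1.39868496])}
[1.24112678 0.52164413 0.61691001]
top {'fx': 433.1482339868955, 'fy': 433.1482339868955, 'cx': 317.1496255427482, 'cy': 235.91998701838196, 'rvec': array([ 2.16848931, -2.21393174,  0.07298908]), 'tvec': array([-0.03624062,  0.60104612,  0.76709914])}
[ 0.55086349 -0.04520855  0.80344042]
```

View pics/scene0.png

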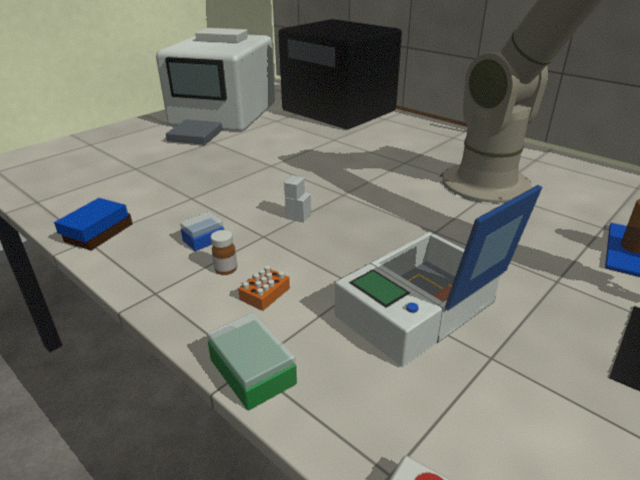

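View pics/top0.png

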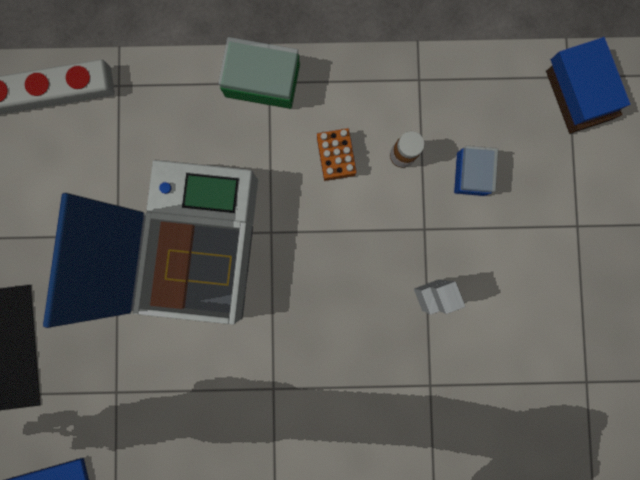

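The scene shows the block upright at about top (440,297) with its step to the left. The incubator's bay is around (195,268), the cover leans left at (95,260), and the rack, jar and tip box are ahead of the block. I'll zoom in for corners.

```bash
python3 - <<'E'
import cv2,numpy as np
t=cv2.imread("pics/top0.png");s=cv2.imread("pics/scene0.png")
def z(im,x,y,w,h,k):return cv2.resize(im[y:y+h,x:x+w],None,fx=k,fy=k,interpolation=cv2.INTER_CUBIC)
a=z(t,40,150,225,185,3.5)[:600,:800]
cv2.imwrite("pics/a.png",a)
b=np.hstack([z(t,400,265,80,60,5),z(s,265,165,80,60,5)]);cv2.imwrite("pics/b.png",b);print(a.shape,b.shape)
E
```

```text
(600, 788, 3) (300, 800, 3)
```

View pics/b.png

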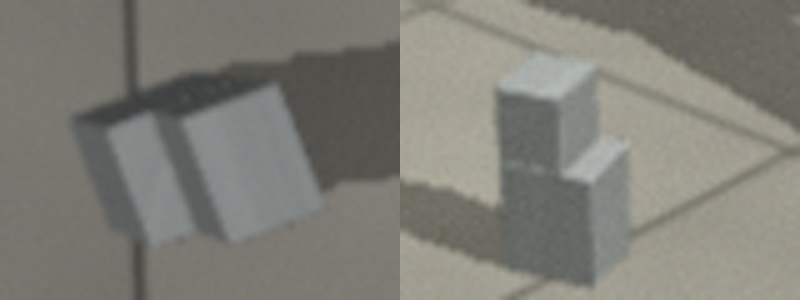

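View pics/a.png

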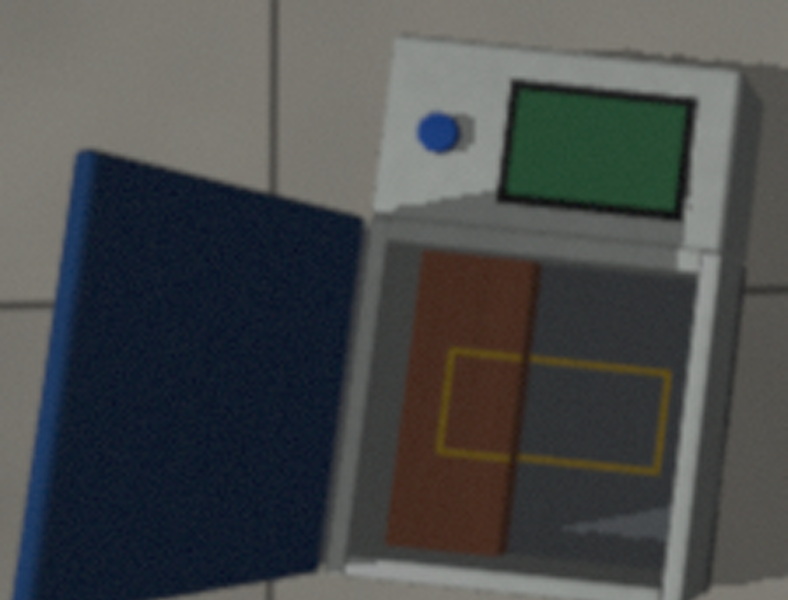

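```bash
cat > h.py <<'E'
import numpy as np,cv2
from scipy.optimize import least_squares
from scipy.spatial.transform import Rotation as Ro
from rig import arm
def proj(P,n):
    c=arm.get_calibration(n);K=np.array([[c["fx"],0,c["cx"]],[0,c["fy"],c["cy"]],[0,0,1]])
    return cv2.projectPoints(np.array(P,float).reshape(-1,1,3),np.array(c["rvec"]),np.array(c["tvec"]),K,None)[0].reshape(-1,2)
def st():
    s=arm.get_state();p=s["eef_pos"];R=Ro.from_rotvec(s["tcp_rot"]).as_matrix()
    print("t",s["t"],"p",p.round(4),"R",R.round(3).tolist(),"F",s["wrist_force"].round(2),"gap",round(s["finger_gap"],4));return p,R
E
python3 - <<'E'
from h import *
# block: params x,y of origin-in-standing: model coords (bx,by,bz) -> world
def blk(p,M):
    M=np.array(M,float);c,s=np.cos(p[2]),np.sin(p[2])
    zd=np.array([c,s,0]);xd=np.array([0,0,1.]);yd=np.cross(zd,xd)
    return np.array([p[0],p[1],.05])+M[:,:1]*xd+M[:,1:2]*yd+M[:,2:]*zd
# centre of mass etc; top face bx=.05,bz .016/.05 ; shelf bx .01 bz 0
M=[[.05,-.022,.016],[.05,-.022,.05],[.05,.022,.05],[.05,.022,.016],[.01,-.022,0],[.01,.022,0]]
Mx=lambda f:[[a,f*b,c] for a,b,c in M]
px=np.array([[183,118],[275,87],[323,205],[232,242],[107,125],[150,245]])/5+[400,265]
# scene: top-face corners order unknown; use for check
for f in(1,-1):
    r=least_squares(lambda p:(proj(blk(p,Mx(f)),"top")-px).ravel(),[.45,-.25,-1.57]);print("block",f,r.x,np.degrees(r.x[2]),r.fun.round(1).tolist())
    if r.cost<20: print("scene px crop",((proj(blk(r.x,Mx(f)),"scene")-[265,165])*5+[400,0]).round().tolist())
def inc(p,M):
    M=np.array(M,float);c,s=np.cos(p[2]),np.sin(p[2]);return np.c_[p[0]+c*M[:,0]-s*M[:,1],p[1]+s*M[:,0]+c*M[:,1],M[:,2]]
I=[[.027,.055,.036],[-.027,.055,.036],[.027,-.055,.02],[-.027,-.055,.02],[.075,.018,.036],[-.075,.018,.036]]
px=np.array([[452,349],[438,452],[669,372],[658,472],[538,262],[503,553]])/3.5+[40,150]
r=least_squares(lambda p:(proj(inc(p,I),"top")-px).ravel(),[.5,.2,0]);print("inc",r.x,np.degrees(r.x[2]),r.fun.round(1).tolist());q=r.x
def cov(th):
    d=np.array([-np.cos(th),np.sin(th)]);n=np.array([np.sin(th),np.cos(th)]) # y,z ; outer normal
    return inc(q,[[x,.085+.182*d[0]+o*n[0],.084+.182*d[1]+o*n[1]] for x in(.085,-.085) for o in(0,.01)])
E0=lambda th:proj(cov(th),"top")
for th in(1.7,1.75,1.8,1.85,1.9,1.95):print(th,((E0(th)-[40,150])*3.5).round().tolist(), proj(cov(th),"scene").round().tolist())
from rig import arm
print("wrist cal",arm.get_calibration("wrist"))
E
```

```text
block 1 [ 0.4804803  -0.23070053 -1.24192014] -71.15678266451908 [-0.5, -0.4, 0.7, -1.5, 0.9, 0.7, -0.5, 0.6, -0.6, 0.1, 0.0, 0.5]
scene px crop [[557.0, 97.0], [493.0, 84.0], [534.0, 48.0], [598.0, 60.0], [590.0, 179.0], [629.0, 140.0]]
block -1 [ 0.49933265 -0.27204298 -4.18807109] -239.95879752537704 [4.6, -2.9, -31.6, 14.2, -26.7, 14.2, 9.3, -4.3, 20.9, -10.4, 26.1, -12.3]
inc [ 0.54770694  0.16297693 -0.12414231] -7.112830225215467 [-0.2, -0.7, -0.1, 0.3, 1.3, -0.7, 0.9, 0.6, -0.8, -0.6, -1.1, 1.0]
1.7 [[107.0, 149.0], [81.0, 147.0], [40.0, 627.0], [14.0, 624.0]] [[472.0, 216.0], [477.0, 220.0], [535.0, 182.0], [541.0, 185.0]]
1.75 [[84.0, 147.0], [60.0, 145.0], [17.0, 624.0], [-8.0, 620.0]] [[477.0, 220.0], [483.0, 224.0], [540.0, 185.0], [546.0, 188.0]]
1.8 [[63.0, 145.0], [40.0, 144.0], [-5.0, 620.0], [-28.0, 617.0]] [[482.0, 223.0], [488.0, 227.0], [545.0, 188.0], [551.0, 191.0]]
1.85 [[42.0, 144.0], [20.0, 142.0], [-26.0, 617.0], [-47.0, 613.0]] [[487.0, 227.0], [493.0, 232.0], [550.0, 191.0], [555.0, 195.0]]
1.9 [[23.0, 143.0], [3.0, 142.0], [-45.0, 613.0], [-65.0, 609.0]] [[492.0, 231.0], [498.0, 236.0], [555.0, 195.0], [560.0, 199.0]]
1.95 [[5.0, 142.0], [-14.0, 141.0], [-63.0, 610.0], [-81.0, 605.0]] [[497.0, 236.0], [503.0, 241.0], [560.0, 198.0], [565.0, 203.0]]
wrist cal {'fx': 334.37009381900384, 'fy': 334.37009381900384, 'cx': 320.15754653254083, 'cy': 243.72725057104805, 'rvec': array([-2.33854443, -1.71327072, -0.24408294]), 'tvec': array([-0.72374871, -0.03778323,  0.38066751])}
```

```bash
cat >> h.py <<'E'
def show(P,R,pts):
    """tool-frame deltas (mm, deg) from current commanded (approx measured) P,R to list of (p,R)"""
    for p,Q in pts:
        d=R.T@(np.array(p)-P)*1e3;w=np.degrees(Ro.from_matrix(R.T@Q).as_rotvec());print("d",d.round(1),"w",w.round(1),"-> world",np.round(p,4))
def unit(v):return np.array(v)/np.linalg.norm(v)
def frame(x,z):
    x=unit(x);z=unit(z);return np.c_[x,np.cross(z,x),z]
phi=np.radians(-71.16);ZD=np.array([np.cos(phi),np.sin(phi),0]);UP=np.array([0,0,1.]);YB=np.cross(ZD,UP)
B0=np.array([.4805,-.2307,.05])
INC=np.array([.5477,.163,0]);A=-.1241;IX=np.array([np.cos(A),np.sin(A),0]);IY=np.array([-np.sin(A),np.cos(A),0])
E
python3 - <<'E'
from h import *
P,R=st()
Rg=frame(-YB,-(UP+ZD)); Rv=frame(-YB,-UP)
g=B0+.005*UP+.035*ZD+.002*Rg[:,2]
pre=g-.13*Rg[:,2]
print(Rg.round(3).tolist(),"g",g,"pre",pre)
show(P,R,[([.3,.45,.36],R),(pre+[0,0,.1],Rv),(pre+[0,0,.1],Rg),(pre,Rg)])
E
```

```text
t 0.1 p [0.2189 0.6908 0.2475] R [[0.302, 0.953, -0.0], [0.953, -0.302, -0.001], [-0.001, 0.0, -1.0]] F [-0.1  -0.61  1.12] gap 0.0855
[[0.946, 0.228, -0.228], [0.323, -0.669, 0.669], [-0.0, -0.707, -0.707]] g [ 0.49134574 -0.2624864   0.05358579] pre [ 0.5210304  -0.34948537  0.14550967]
d [-205.2  150.1 -112.2] w [0. 0. 0.] -> world [0.3  0.45 0.36]
d [-900.4  602.2    3.3] w [ 0.   0.1 53.6] -> world [ 0.521  -0.3495  0.2455]
d [-900.4  602.2    3.3] w [41.7 21.1 50.7] -> world [ 0.521  -0.3495  0.2455]
d [-900.3  602.2  103.3] w [41.7 21.1 50.7] -> world [ 0.521  -0.3495  0.1455]
```

>>> send_rows --deltas '[{"dx": -30,"dy": 25,"dz": -40,"wz": 5},{"dx": -75,"dy": 55,"dz": -70,"wz": 10},{"dx": -120,"dy": 90,"dz": -100,"wz": 15},{"dx": -165,"dy": 120,"dz": -112,"wz": 20},{"dx": -205,"dy": 150,"dz": -112,"wz": 25}]'

```text
invalid input
```

```bash
python3 - <<'E'
from h import *
P,R=st();print(arm.get_state()["qpos"].round(3))
Rv=frame(-YB,-UP);show(P,R,[([.42,.12,.36],Rv)])
E
```

```text
t 0.1 p [0.2189 0.6908 0.2475] R [[0.302, 0.953, -0.0], [0.953, -0.302, -0.001], [-0.001, 0.0, -1.0]] F [-0.1  -0.61  1.12] gap 0.0855
[-1.341  0.6   -0.003  1.6    0.002  0.943 -0.08 ]
d [-483.5  364.1 -111.8] w [ 0.   0.1 53.6] -> world [0.42 0.12 0.36]
```

>>> send_rows --deltas '[{"dx": -30,"dy": 25,"dz": -40,"wx": 0,"wy": 0,"wz": 5,"grip": 85},{"dx": -75,"dy": 55,"dz": -70,"wx": 0,"wy": 0,"wz": 10,"grip": 85},{"dx": -120,"dy": 90,"dz": -100,"wx": 0,"wy": 0,"wz": 15,"grip": 85},{"dx": -165,"dy": 120,"dz": -112,"wx": 0,"wy": 0,"wz": 20,"grip": 85},{"dx": -205,"dy": 150,"dz": -112,"wx": 0,"wy": 0,"wz": 25,"grip": 85}]' --squeeze 40

```text
t: 0.72
eef_pos: [0.3007, 0.4486, 0.3613]
tcp_rot: [-2.877, -1.258, -0.002]
wrist_force: [0.7, -0.9, 0.1]
finger_gap: 0.0849
```

```bash
python3 - <<'E'
from h import *
P,R=st();print(arm.get_state()["qpos"].round(3))
Rv=frame(-YB,-UP);show(P,R,[([.42,.12,.36],Rv)])
E
```

```text
t 0.725 p [0.3007 0.4486 0.3613] R [[0.679, 0.734, 0.001], [0.734, -0.679, 0.002], [0.002, -0.0, -1.0]] F [ 0.71 -0.95  0.14] gap 0.0849
[-1.192  0.256  0.137  1.89  -0.041  0.997 -0.213]
d [-160.2  310.7    0.9] w [-0.  -0.1 28.4] -> world [0.42 0.12 0.36]
```

>>> send_rows --deltas '[{"dx": -30,"dy": 50,"dz": 0,"wx": 0,"wy": 0,"wz": 6,"grip": 85},{"dx": -55,"dy": 105,"dz": 0,"wx": 0,"wy": 0,"wz": 12,"grip": 85},{"dx": -85,"dy": 160,"dz": 0,"wx": 0,"wy": 0,"wz": 18,"grip": 85},{"dx": -110,"dy": 210,"dz": 0,"wx": 0,"wy": 0,"wz": 24,"grip": 85},{"dx": -135,"dy": 260,"dz": 0,"wx": 0,"wy": 0,"wz": 28.4,"grip": 85}]'

```text
t: 1.35
eef_pos: [0.4004, 0.1732, 0.3603]
tcp_rot: [-3.099, -0.515, -0.0]
wrist_force: [0.8, 0.9, -0.1]
finger_gap: 0.085
```

```bash
python3 - <<'E'
from h import *
P,R=st();print(arm.get_state()["qpos"].round(3))
Rg=frame(-YB,-(UP+ZD));g=B0+.005*UP+.035*ZD+.002*Rg[:,2];pre=g-.13*Rg[:,2]
show(P,R,[(pre+[0,0,.1],frame(-YB,-UP)),(pre,Rg)])
E
```

```text
t 1.35 p [0.4004 0.1732 0.3603] R [[0.946, 0.323, 0.0], [0.323, -0.946, 0.0], [0.0, -0.0, -1.0]] F [ 0.79  0.86 -0.1 ] gap 0.085
[-0.876  0.107  0.379  2.094 -0.049  0.948 -0.141]
d [-54.8 533.7 114.7] w [-0. -0.  0.] -> world [ 0.521  -0.3495  0.2455]
d [-54.8 533.7 214.7] w [45. -0.  0.] -> world [ 0.521  -0.3495  0.1455]
```

>>> send_rows --deltas '[{"dx": -6,"dy": 60,"dz": 0,"wx": 0,"wy": 0,"wz": 0,"grip": 85},{"dx": -12,"dy": 120,"dz": 0,"wx": 0,"wy": 0,"wz": 0,"grip": 85},{"dx": -18,"dy": 180,"dz": 0,"wx": 0,"wy": 0,"wz": 0,"grip": 85},{"dx": -24,"dy": 240,"dz": 0,"wx": 0,"wy": 0,"wz": 0,"grip": 85},{"dx": -30,"dy": 300,"dz": 0,"wx": 0,"wy": 0,"wz": 0,"grip": 85}]'

```text
t: 1.98
eef_pos: [0.4696, -0.1201, 0.3604]
tcp_rot: [-3.098, -0.52, -0.001]
wrist_force: [1.0, 0.6, -0.8]
finger_gap: 0.0847
```

>>> send_rows --deltas '[{"dx": -5,"dy": 50,"dz": 20,"wx": 9,"wy": 0,"wz": 0,"grip": 85},{"dx": -10,"dy": 100,"dz": 40,"wx": 18,"wy": 0,"wz": 0,"grip": 85},{"dx": -15,"dy": 150,"dz": 60,"wx": 27,"wy": 0,"wz": 0,"grip": 85},{"dx": -20,"dy": 195,"dz": 90,"wx": 36,"wy": 0,"wz": 0,"grip": 85},{"dx": -25,"dy": 234,"dz": 130,"wx": 45,"wy": 0,"wz": 0,"grip": 85}]'

```text
t: 2.6
eef_pos: [0.5226, -0.3502, 0.2294]
tcp_rot: [-2.326, -0.39, 0.159]
wrist_force: [1.5, 0.1, -0.1]
finger_gap: 0.0851
```

```bash
python3 - <<'E'
from h import *
P,R=st();print(arm.get_state()["qpos"].round(3))
Rg=frame(-YB,-(UP+ZD));g=B0+.005*UP+.035*ZD+.002*Rg[:,2];pre=g-.13*Rg[:,2]
show(P,R,[(pre,Rg),(g,Rg)])
E
```

```text
t 2.6 p [ 0.5226 -0.3502  0.2294] R [[0.946, 0.23, -0.229], [0.325, -0.666, 0.672], [0.002, -0.71, -0.704]] F [ 1.52  0.12 -0.08] gap 0.0851
[ 0.439  0.862  0.471  1.462 -0.59   1.702  1.411]
d [-1.4 58.7 59.9] w [-0.2  0.   0.2] -> world [ 0.521  -0.3495  0.1455]
d [ -1.4  59.2 189.9] w [-0.2  0.   0.2] -> world [ 0.4913 -0.2625  0.0536]
```

>>> send_rows --deltas '[{"dx": 0,"dy": 30,"dz": 20,"wx": 0,"wy": 0,"wz": 0,"grip": 85},{"dx": -1.5,"dy": 59,"dz": 50,"wx": 0,"wy": 0,"wz": 0,"grip": 85},{"dx": -1.5,"dy": 59,"dz": 90,"wx": 0,"wy": 0,"wz": 0,"grip": 85},{"dx": -1.5,"dy": 59,"dz": 110,"wx": 0,"wy": 0,"wz": 0,"grip": 85},{"dx": -1.5,"dy": 59,"dz": 120,"wx": 0,"wy": 0,"wz": 0,"grip": 85}]'

```text
t: 3.22
eef_pos: [0.5064, -0.3063, 0.1027]
tcp_rot: [-2.328, -0.39, 0.163]
wrist_force: [-0.1, 0.3, -0.8]
finger_gap: 0.0852
```

```bash
python3 - <<'E'
from h import *
P,R=st();print(arm.get_state()["qpos"].round(3))
Rg=frame(-YB,-(UP+ZD));g=B0+.005*UP+.035*ZD+.002*Rg[:,2]
show(P,R,[(g,Rg)])
a=arm.get_image("top")[200:350,360:560];b=arm.get_image("wrist")
cv2.imwrite("pics/c.png",np.hstack([cv2.resize(a,(400,300)),cv2.resize(b,(400,300))])[:,:,::-1])
E
```

```text
t 3.225 p [ 0.5064 -0.3063  0.1027] R [[0.945, 0.23, -0.232], [0.326, -0.667, 0.669], [-0.001, -0.708, -0.706]] F [-0.14  0.31 -0.81] gap 0.0852
[ 0.413  0.961  0.43   1.62  -0.646  1.472  1.5  ]
d [ 0.1  2.  67.5] w [-0.1  0.2  0.1] -> world [ 0.4913 -0.2625  0.0536]
```

View pics/c.png

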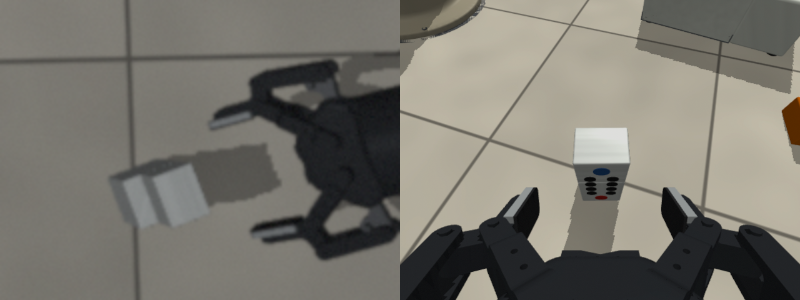

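The wrist view shows the block centred between the pads at (600,165), wells and dots facing the gripper, blue dot at the top. I'll close in and grip.

>>> send_rows --deltas '[{"dx": 0,"dy": 0,"dz": 30,"wx": 0,"wy": 0,"wz": 0,"grip": 85},{"dx": 0,"dy": 0,"dz": 55,"wx": 0,"wy": 0,"wz": 0,"grip": 85},{"dx": 0,"dy": 0,"dz": 69,"wx": 0,"wy": 0,"wz": 0,"grip": 85},{"dx": 0,"dy": 0,"dz": 69,"wx": 0,"wy": 0,"wz": 0,"grip": 60},{"dx": 0,"dy": 0,"dz": 69,"wx": 0,"wy": 0,"wz": 0,"grip": 40}]'

```text
t: 3.95
eef_pos: [0.4913, -0.2624, 0.0555]
tcp_rot: [-2.331, -0.39, 0.161]
wrist_force: [0.7, 0.3, 0.5]
finger_gap: 0.0509
```

>>> send_rows --deltas '[{"dx": 0,"dy": 0,"dz": 0,"wx": 0,"wy": 0,"wz": 0,"grip": 35},{"dx": 0,"dy": 0,"dz": 0,"wx": 0,"wy": 0,"wz": 0,"grip": 35},{"dx": 0,"dy": 0,"dz": 0,"wx": 0,"wy": 0,"wz": 0,"grip": 35},{"dx": 0,"dy": 0,"dz": 0,"wx": 0,"wy": 0,"wz": 0,"grip": 35},{"dx": 0,"dy": 0,"dz": 0,"wx": 0,"wy": 0,"wz": 0,"grip": 35}]' --squeeze 60

```text
t: 4.58
eef_pos: [0.4913, -0.2624, 0.0557]
tcp_rot: [-2.332, -0.39, 0.16]
wrist_force: [1.9, -3.7, 6.6]
finger_gap: 0.043
```

```bash
python3 - <<'E'
from h import *
P,R=st();print(arm.get_state()["qpos"].round(3))
Rg=frame(-YB,-(UP+ZD));g=B0+.005*UP+.035*ZD+.002*Rg[:,2]
show(P,R,[(g,Rg),(g+.05*UP,Rg)])
E
```

```text
t 4.575 p [ 0.4913 -0.2624  0.0557] R [[0.946, 0.231, -0.229], [0.325, -0.67, 0.667], [0.001, -0.706, -0.709]] F [ 1.9  -3.69  6.55] gap 0.043
[ 0.383  0.987  0.402  1.73  -0.693  1.346  1.545]
d [-0.   1.5  1.4] w [0.1 0.1 0.1] -> world [ 0.4913 -0.2625  0.0536]
d [  0.  -33.8 -34. ] w [0.1 0.1 0.1] -> world [ 0.4913 -0.2625  0.1036]
```

>>> send_rows --deltas '[{"dx": 0,"dy": -15,"dz": -15,"wx": 0,"wy": 0,"wz": 0,"grip": 35},{"dx": 0,"dy": -35,"dz": -35,"wx": 0,"wy": 0,"wz": 0,"grip": 35},{"dx": 0,"dy": -50,"dz": -50,"wx": -5,"wy": 0,"wz": 0,"grip": 35},{"dx": 0,"dy": -55,"dz": -55,"wx": -12,"wy": 0,"wz": 0,"grip": 35},{"dx": 0,"dy": -60,"dz": -60,"wx": -20,"wy": 0,"wz": 0,"grip": 35}]'

```text
t: 5.2
eef_pos: [0.4907, -0.2617, 0.1409]
tcp_rot: [-2.677, -0.448, 0.097]
wrist_force: [0.9, 1.2, -5.4]
finger_gap: 0.0433
```

>>> send_rows --deltas '[{"dx": 0,"dy": 0,"dz": 0,"wx": -8,"wy": 0,"wz": 0,"grip": 35},{"dx": 0,"dy": 0,"dz": 0,"wx": -16,"wy": 0,"wz": 0,"grip": 35},{"dx": 0,"dy": 0,"dz": 0,"wx": -24,"wy": 0,"wz": 0,"grip": 35},{"dx": 0,"dy": 0,"dz": 0,"wx": -32,"wy": 0,"wz": 0,"grip": 35},{"dx": 0,"dy": 0,"dz": 0,"wx": -40,"wy": 0,"wz": 0,"grip": 35}]'

```text
t: 5.82
eef_pos: [0.4905, -0.2604, 0.1408]
tcp_rot: [2.841, 0.476, 0.066]
wrist_force: [-0.3, 1.1, -5.2]
finger_gap: 0.0435
```

```bash
python3 - <<'E'
from h import *
P,R=st();print(arm.get_state()["qpos"].round(3))
Rf=frame(-YB,-(UP-ZD));
show(P,R,[([.49,-.25,.10],Rf)])
E
```

```text
t 5.825 p [ 0.4905 -0.2604  0.1408] R [[0.945, 0.314, 0.087], [0.326, -0.913, -0.246], [0.002, 0.261, -0.965]] F [-0.32  1.1  -5.21] gap 0.0435
[-0.19   0.619  0.681  2.243 -0.688  0.275  1.346]
d [  2.8 -20.3  36.8] w [-29.9  -0.2   0.1] -> world [ 0.49 -0.25  0.1 ]
```

>>> send_rows --deltas '[{"dx": 0,"dy": 0,"dz": 0,"wx": -6,"wy": 0,"wz": 0,"grip": 35},{"dx": 0,"dy": 0,"dz": 0,"wx": -12,"wy": 0,"wz": 0,"grip": 35},{"dx": 0,"dy": 0,"dz": 0,"wx": -18,"wy": 0,"wz": 0,"grip": 35},{"dx": 0,"dy": 0,"dz": 0,"wx": -24,"wy": 0,"wz": 0,"grip": 35},{"dx": 0,"dy": 0,"dz": 0,"wx": -30,"wy": 0,"wz": 0,"grip": 35}]'

```text
t: 6.45
eef_pos: [0.5273, -0.2353, 0.1809]
tcp_rot: [2.369, 0.354, 0.059]
wrist_force: [0.2, -0.1, -5.0]
finger_gap: 0.0431
```

```bash
python3 - <<'E'
from h import *
P,R=st();print(arm.get_state()["qpos"].round(3))
Rf=frame(-YB,-(UP-ZD));
show(P,R,[([.49,-.25,.10],Rf)])
E
```

```text
t 6.45 p [ 0.5273 -0.2353  0.1809] R [[0.961, 0.237, 0.142], [0.27, -0.697, -0.665], [-0.058, 0.677, -0.734]] F [ 0.21 -0.05 -5.04] gap 0.0431
[-0.713  0.912  1.137  2.306 -1.044  0.11   1.417]
d [-35.1 -53.4  63.8] w [-2.4  4.6  0. ] -> world [ 0.49 -0.25  0.1 ]
```

```bash
cat > fk.py <<'E'
import numpy as np,itertools
from scipy.optimize import least_squares
from scipy.spatial.transform import Rotation as Ro
D=[([-1.34067703,0.60016576,-0.00256308,1.6001307,0.00180024,0.94288336,-0.07981328],[0.21883826,0.69071893,0.247387],[2.53391013,1.85535993,-.00187654]),
([-1.192,.256,.137,1.89,-.041,.997,-.213],[.3007,.4486,.3613],[-2.877,-1.258,-.002]),
([-.876,.107,.379,2.094,-.049,.948,-.141],[.4004,.1732,.3603],[-3.099,-.515,0]),
([.439,.862,.471,1.462,-.59,1.702,1.411],[.5226,-.3502,.2294],[-2.326,-.39,.159]),
([.413,.961,.43,1.62,-.646,1.472,1.5],[.5064,-.3063,.1027],[-2.328,-.39,.163]),
([.383,.987,.402,1.73,-.693,1.346,1.545],[.4913,-.2624,.0557],[-2.332,-.39,.16]),
([-.19,.619,.681,2.243,-.688,.275,1.346],[.4905,-.2604,.1408],[2.841,.476,.066]),
([-.713,.912,1.137,2.306,-1.044,.11,1.417],[.5273,-.2353,.1809],[2.369,.354,.059])]
ax=[2,1,2,1,2,1,2]
def fk(q,sg,t,re):
    R=np.eye(3);p=np.zeros(3);t=np.asarray(t).reshape(7,3)
    for i in range(7):
        v=np.zeros(3);v[ax[i]]=sg[i]*q[i];R=R@Ro.from_rotvec(v).as_matrix();p=p+R@t[i]
    return p,R@Ro.from_rotvec(re).as_matrix()
def res(x,sg):
    o=[]
    for q,p,r in D:
        P,R=fk(q,sg,x[:21],x[21:]);o+=list((P-p)*5)+list((R-Ro.from_rotvec(r).as_matrix()).ravel())
    return np.r_[o,x*1e-3]
E
cat > fit.py <<'E'
from fk import *
x0=np.zeros(24);x0[2]=.34;x0[5]=.2;x0[8]=.2;x0[11]=.2;x0[14]=.2;x0[20]=.2
best=[]
for s in itertools.product([1,-1],repeat=4):
    sg=[-1 if s[0]<0 else 1,1,s[1],1 if s[2]>0 else -1,s[3],1,1]
    for s7 in(1,-1):
      for s6 in(1,-1):
        g=list(sg);g[6]=s7;g[5]=s6
        # quick rotation-only check
        f=lambda e:np.concatenate([(fk(q,g,np.zeros(21),e)[1]-Ro.from_rotvec(r).as_matrix()).ravel() for q,p,r in D])
        c=min((least_squares(f,e0,max_nfev=15) for e0 in([0,0,0],[0,0,1.5],[0,0,-1.5],[0,0,3])),key=lambda r:r.cost)
        best.append((c.cost,g,c.x))
best.sort(key=lambda b:b[0])
for b in best[:4]:print(b)
g=best[0][1];x0[21:]=best[0][2]
r=least_squares(lambda x:res(x,g),x0);print(r.cost,r.x.round(3).reshape(8,3));print(np.abs(r.fun[:96]).max())
np.save("kin.npy",np.r_[g,r.x])
E
python3 fit.py
```

```text
(np.float64(3.0264400484980795e-06), [-1, 1, -1, 1, -1, 1, -1], array([ 1.06112952e-06, -3.22826655e-05, -3.14166786e+00]))
(np.float64(2.0306498392862427), [-1, 1, -1, -1, -1, -1, -1], array([-1.60830754, -0.07748968,  2.69754968]))
(np.float64(3.095656837185166), [-1, 1, -1, -1, 1, 1, 1], array([-2.91041213,  0.10446066,  0.75477535]))
(np.float64(3.32153871422512), [-1, 1, 1, 1, -1, 1, -1], array([ 0.13111224, -0.91839792,  3.7213597 ]))
1.4173067516165135e-05 [[ 0.000e+00 -1.500e-02  2.840e-01]
 [-1.000e-03 -1.500e-02  3.230e-01]
 [ 0.000e+00 -1.300e-02  3.230e-01]
 [-1.000e-03 -1.300e-02  2.210e-01]
 [ 1.000e-03 -0.000e+00  2.210e-01]
 [-0.000e+00 -0.000e+00  1.550e-01]
 [ 0.000e+00  0.000e+00  1.550e-01]
 [ 0.000e+00 -0.000e+00 -3.142e+00]]
0.0013911685405691016
```

```bash
cat >> fk.py <<'E'
try:
    k=np.load("kin.npy");SG,T,RE=k[:7],k[7:28],k[28:]
    F=lambda q:fk(q,SG,T,RE)
except Exception: pass
LO=np.array([-2.57,-.35,-1.29,.11,-1.05,.11,-2.63]);HI=np.array([2.57,1.97,1.29,2.56,4.19,1.86,2.63])
E
cat > plan.py <<'E'
from fk import *
from rig import arm
q0=arm.get_state()["qpos"]
def tgt(psi,tilt=np.pi/4):  # psi: yaw of block x axis; tool z = -(xb+up)/sqrt2 ; tool x = -yb (yb=up x xb)
    xb=np.array([np.cos(psi),np.sin(psi),0]);up=np.array([0,0,1.]);yb=np.cross(up,xb)
    z=-(xb*np.sin(tilt)+up*np.cos(tilt));x=-yb;return np.c_[x,np.cross(z,x),z]
psi0=np.radians(108.84)
m=.15
for yaw in range(-180,181,20):
  psi=psi0+np.radians(yaw)
  best=None
  for xy in[(.45,-.2),(.5,-.3),(.5,-.15),(.55,-.25),(.42,-.35)]:
    def f(q):
        p,R=F(q);return np.r_[(p-[*xy,.15])*30,(R-tgt(psi)).ravel()*10,(q-q0)*.05]
    for qs in(q0,np.array([-.2,.7,0,1.7,0,.9,0])):
        r=least_squares(f,np.clip(qs,LO+m+.01,HI-m-.01),bounds=(LO+m,HI-m),max_nfev=60)
        e=np.abs(r.fun[:3]).max()/30
        if e<.004 and np.abs(r.fun[3:12]).max()/10<.03:
            d=np.abs(r.x-q0).max()
            if best is None or d<best[0]:best=(d,xy,r.x)
  if best:print(yaw,round(best[0],2),best[1],best[2].round(2))
E
python3 plan.py
```

```text
-180 2.64 (0.45, -0.2) [-0.    1.07  1.07  1.92 -0.89  1.71 -1.22]
-160 2.39 (0.42, -0.35) [ 0.16  1.13  1.06  1.66 -0.64  1.71 -0.97]
-140 2.13 (0.42, -0.35) [ 0.04  1.18  1.14  1.66 -0.55  1.64 -0.72]
-120 1.95 (0.42, -0.35) [-0.08  1.17  1.14  1.7  -0.44  1.46 -0.53]
-100 1.77 (0.42, -0.35) [-0.19  1.15  1.14  1.79 -0.36  1.24 -0.35]
-80 1.59 (0.42, -0.35) [-0.31  1.11  1.14  1.92 -0.3   0.97 -0.18]
-60 1.39 (0.42, -0.35) [-0.41  1.08  1.14  2.08 -0.27  0.65  0.02]
-40 1.04 (0.42, -0.35) [-0.47  1.04  1.14  2.24 -0.39  0.3   0.37]
-20 0.89 (0.55, -0.25) [-0.68  1.06  1.14  2.16 -0.47  0.29  0.53]
0 2.77 (0.55, -0.25) [-0.22  0.67  0.28  2.31  1.71  0.58 -1.35]
20 3.06 (0.55, -0.25) [ 0.44  0.67 -0.55  2.41  2.02  0.99 -1.19]
80 3.57 (0.55, -0.25) [ 1.3   0.91 -1.14  2.35  2.53  0.46 -0.11]
180 2.64 (0.45, -0.2) [-0.    1.07  1.07  1.92 -0.89  1.71 -1.22]
```

```bash
cat > plan2.py <<'E'
exec(open("plan.py").read().split("m=.15")[0])
m=.12
for yaw in(-40,-60,-80):
  psi=psi0+np.radians(yaw);R=tgt(psi)
  for xy in[(.42,-.35),(.45,-.3),(.5,-.3),(.55,-.3),(.5,-.25),(.55,-.25),(.6,-.25),(.45,-.2)]:
    out=[]
    qs=q0
    for z in(.13,.036):
        f=lambda q:np.r_[(F(q)[0]-[*xy,z])*30,(F(q)[1]-R).ravel()*10,(q-qs)*.02]
        r=least_squares(f,np.clip(qs,LO+m+.01,HI-m-.01),bounds=(LO+m,HI-m),max_nfev=80)
        out.append((round(np.abs(r.fun[:3]).max()/30*1e3,1),r.x.round(2)));qs=r.x
    if max(o[0] for o in out)<6:print(yaw,xy,*out)
E
python3 plan2.py
```

```text
-40 (0.42, -0.35) (np.float64(0.0), array([-0.47,  1.11,  1.17,  2.25, -0.66,  0.31,  0.62])) (np.float64(3.8), array([-0.42,  1.24,  1.03,  2.24, -0.93,  0.23,  0.74]))
-40 (0.45, -0.3) (np.float64(0.0), array([-0.57,  1.12,  1.17,  2.21, -0.52,  0.4 ,  0.4 ])) (np.float64(0.0), array([-0.51,  1.22,  0.99,  2.22, -0.62,  0.27,  0.36]))
-40 (0.5, -0.3) (np.float64(0.0), array([-0.57,  1.14,  1.17,  2.1 , -0.45,  0.5 ,  0.31])) (np.float64(0.0), array([-0.52,  1.24,  1.03,  2.1 , -0.54,  0.38,  0.28]))
-40 (0.55, -0.3) (np.float64(0.0), array([-0.56,  1.16,  1.17,  1.98, -0.41,  0.59,  0.26])) (np.float64(0.0), array([-0.52,  1.27,  1.05,  1.99, -0.5 ,  0.49,  0.22]))
-40 (0.5, -0.25) (np.float64(0.0), array([-0.66,  1.14,  1.17,  2.11, -0.42,  0.54,  0.23])) (np.float64(0.0), array([-0.61,  1.24,  1.03,  2.12, -0.52,  0.43,  0.19]))
-40 (0.55, -0.25) (np.float64(0.0), array([-0.64,  1.16,  1.17,  2.  , -0.4 ,  0.64,  0.19])) (np.float64(0.0), array([-0.6 ,  1.27,  1.05,  2.  , -0.48,  0.53,  0.15]))
-40 (0.6, -0.25) (np.float64(0.0), array([-0.61,  1.18,  1.17,  1.88, -0.38,  0.72,  
[... 2258 characters left out ...]
 -0.47,  1.15, -0.27]))
-80 (0.5, -0.25) (np.float64(0.0), array([-0.46,  1.2 ,  1.17,  1.81, -0.4 ,  1.16, -0.25])) (np.float64(0.0), array([-0.43,  1.3 ,  1.08,  1.82, -0.49,  1.07, -0.27]))
-80 (0.55, -0.25) (np.float64(0.0), array([-0.44,  1.22,  1.17,  1.68, -0.4 ,  1.26, -0.28])) (np.float64(0.0), array([-0.42,  1.33,  1.09,  1.69, -0.49,  1.17, -0.3 ]))
-80 (0.6, -0.25) (np.float64(0.0), array([-0.41,  1.25,  1.17,  1.55, -0.41,  1.35, -0.31])) (np.float64(0.0), array([-0.39,  1.35,  1.11,  1.56, -0.49,  1.27, -0.34]))
-80 (0.45, -0.2) (np.float64(0.0), array([-0.55,  1.17,  1.17,  1.95, -0.41,  1.1 , -0.26])) (np.float64(0.0), array([-0.52,  1.28,  1.06,  1.96, -0.52,  1.01, -0.27]))
```

```bash
cat > tg.py <<'E'
from h import *
exec(open("plan.py").read().split("psi0")[0].split("q0=")[1].split("\n",1)[1])
psi=np.radians(48.84);XB=np.array([np.cos(psi),np.sin(psi),0])
E
python3 - <<'E'
from tg import *
P,R=st();show(P,R,[([.5,-.25,.15],tgt(psi))])
E
```

```text
t 6.45 p [ 0.5273 -0.2353  0.1809] R [[0.961, 0.237, 0.142], [0.27, -0.697, -0.665], [-0.058, 0.677, -0.734]] F [ 0.21 -0.05 -5.04] gap 0.0431
d [-28.4 -17.1  28.6] w [ -0.4 -37.2  43.1] -> world [ 0.5  -0.25  0.15]
```

>>> send_rows --deltas '[{"dx": -2,"dy": -2,"dz": 2,"wx": 0,"wy": -6,"wz": 7,"grip": 35},{"dx": -5,"dy": -4,"dz": 4,"wx": 0,"wy": -12,"wz": 14,"grip": 35},{"dx": -8,"dy": -6,"dz": 8,"wx": 0,"wy": -18,"wz": 21,"grip": 35},{"dx": -12,"dy": -8,"dz": 12,"wx": 0,"wy": -24,"wz": 28,"grip": 35},{"dx": -15,"dy": -10,"dz": 15,"wx": 0,"wy": -30,"wz": 35,"grip": 35}]'

```text
t: 7.08
eef_pos: [0.5118, -0.2424, 0.1631]
tcp_rot: [2.309, -0.58, -0.262]
wrist_force: [0.7, -0.6, -4.4]
finger_gap: 0.0433
```

```bash
python3 - <<'E'
from tg import *
P,R=st();print(arm.get_state()["qpos"].round(3));show(P,R,[([.5,-.25,.15],tgt(psi))])
E
```

```text
t 7.075 p [ 0.5118 -0.2424  0.1631] R [[0.878, -0.331, -0.347], [-0.479, -0.633, -0.608], [-0.019, 0.7, -0.714]] F [ 0.69 -0.58 -4.37] gap 0.0433
[-0.654  1.15   1.264  2.008 -0.422  0.777  0.203]
d [-6.5 -0.5 18.1] w [-0.4 -8.1  9.6] -> world [ 0.5  -0.25  0.15]
```

>>> send_rows --deltas '[{"dx": -3,"dy": 0,"dz": 9,"wx": 0,"wy": -4,"wz": 5,"grip": 35},{"dx": -6,"dy": 0,"dz": 18,"wx": -0.4,"wy": -8.1,"wz": 9.6,"grip": 35},{"dx": -6,"dy": 0,"dz": 18,"wx": -0.4,"wy": -8.1,"wz": 9.6,"grip": 35},{"dx": -6,"dy": 0,"dz": 18,"wx": -0.4,"wy": -8.1,"wz": 9.6,"grip": 35},{"dx": -6,"dy": 0,"dz": 18,"wx": -0.4,"wy": -8.1,"wz": 9.6,"grip": 35}]'

```text
t: 7.7
eef_pos: [0.5009, -0.2515, 0.1511]
tcp_rot: [2.235, -0.828, -0.343]
wrist_force: [-0.3, 0.3, -4.8]
finger_gap: 0.0433
```

```bash
python3 - <<'E'
from tg import *
P,R=st();print(arm.get_state()["qpos"].round(3));show(P,R,[([.5,-.25,.15],tgt(psi)),([.5,-.25,.044],tgt(psi)),([.5,-.25,.0335],tgt(psi))])
b=arm.get_image("scene")[90:330,180:500];c=arm.get_image("top")[170:410,280:600]
cv2.imwrite("pics/d.png",np.hstack([cv2.resize(c,(400,300)),cv2.resize(b,(400,300))])[:,:,::-1])
E
```

```text
t 7.7 p [ 0.5009 -0.2515  0.1511] R [[0.758, -0.461, -0.461], [-0.652, -0.536, -0.536], [0.0, 0.707, -0.707]] F [-0.32  0.34 -4.8 ] gap 0.0433
[-0.592  1.196  1.267  1.948 -0.434  0.916  0.065]
d [-1.6 -1.1  0.4] w [-0.  -0.3  0.3] -> world [ 0.5  -0.25  0.15]
d [ -1.6 -76.1  75.3] w [-0.  -0.3  0.3] -> world [ 0.5   -0.25   0.044]
d [ -1.6 -83.5  82.8] w [-0.  -0.3  0.3] -> world [ 0.5    -0.25    0.0335]
```

View pics/d.png

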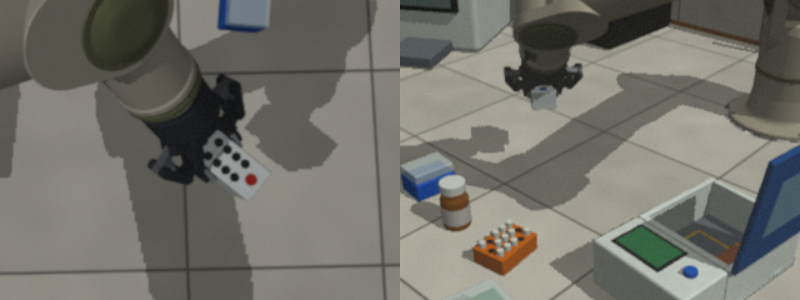

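The picture shows the block level in the gripper, wells up, red dot end towards lower right (250,180). Lowering.

>>> send_rows --deltas '[{"dx": 0,"dy": -20,"dz": 20,"wx": 0,"wy": 0,"wz": 0,"grip": 35},{"dx": 0,"dy": -42,"dz": 42,"wx": 0,"wy": 0,"wz": 0,"grip": 35},{"dx": 0,"dy": -60,"dz": 60,"wx": 0,"wy": 0,"wz": 0,"grip": 35},{"dx": 0,"dy": -72,"dz": 72,"wx": 0,"wy": 0,"wz": 0,"grip": 35},{"dx": 0,"dy": -78,"dz": 78,"wx": 0,"wy": 0,"wz": 0,"grip": 35}]'

```text
t: 8.43
eef_pos: [0.5006, -0.2524, 0.0394]
tcp_rot: [2.233, -0.829, -0.345]
wrist_force: [0.5, 0.3, -4.0]
finger_gap: 0.0433
```

>>> send_rows --deltas '[{"dx": 0,"dy": -1,"dz": 1,"wx": 0,"wy": 0,"wz": 0,"grip": 35},{"dx": 0,"dy": -2,"dz": 2,"wx": 0,"wy": 0,"wz": 0,"grip": 35},{"dx": 0,"dy": -3,"dz": 3,"wx": 0,"wy": 0,"wz": 0,"grip": 35},{"dx": 0,"dy": -3,"dz": 3,"wx": 0,"wy": 0,"wz": 0,"grip": 35},{"dx": 0,"dy": -3,"dz": 3,"wx": 0,"wy": 0,"wz": 0,"grip": 35}]'

```text
t: 9.05
eef_pos: [0.5009, -0.2523, 0.0365]
tcp_rot: [2.233, -0.83, -0.343]
wrist_force: [-0.7, 0.6, -5.2]
finger_gap: 0.0432
```

```bash
python3 - <<'E'
from tg import *
P,R=st();print(arm.get_state()["qpos"].round(3));show(P,R,[([.5,-.25,.0335],tgt(psi))])
E
```

```text
t 9.05 p [ 0.5009 -0.2523  0.0365] R [[0.757, -0.462, -0.462], [-0.653, -0.535, -0.536], [0.0, 0.707, -0.707]] F [-0.65  0.65 -5.17] gap 0.0432
[-0.553  1.323  1.129  1.957 -0.555  0.801  0.03 ]
d [-2.1 -2.9  1.3] w [ 0.  -0.3  0.3] -> world [ 0.5    -0.25    0.0335]
```

>>> send_rows --deltas '[{"dx": 0,"dy": -0.7,"dz": 0.7,"wx": 0,"wy": 0,"wz": 0,"grip": 35},{"dx": 0,"dy": -1.2,"dz": 1.2,"wx": 0,"wy": 0,"wz": 0,"grip": 35},{"dx": 0,"dy": -1.8,"dz": 1.8,"wx": 0,"wy": 0,"wz": 0,"grip": 35},{"dx": 0,"dy": -2.2,"dz": 2.2,"wx": 0,"wy": 0,"wz": 0,"grip": 35},{"dx": 0,"dy": -2.2,"dz": 2.2,"wx": 0,"wy": 0,"wz": 0,"grip": 35}]'

```text
t: 9.68
eef_pos: [0.5008, -0.2523, 0.0335]
tcp_rot: [2.233, -0.83, -0.344]
wrist_force: [0.3, 2.1, -0.7]
finger_gap: 0.0433
```

>>> send_rows --deltas '[{"dx": 0,"dy": -0.5,"dz": 0.5,"wx": 0,"wy": 0,"wz": 0,"grip": 35},{"dx": 0,"dy": -0.7,"dz": 0.7,"wx": 0,"wy": 0,"wz": 0,"grip": 35},{"dx": 0,"dy": -0.7,"dz": 0.7,"wx": 0,"wy": 0,"wz": 0,"grip": 35},{"dx": 0,"dy": -0.7,"dz": 0.7,"wx": 0,"wy": 0,"wz": 0,"grip": 42},{"dx": 0,"dy": -0.7,"dz": 0.7,"wx": 0,"wy": 0,"wz": 0,"grip": 44}]' --squeeze 20

```text
t: 10.3
eef_pos: [0.5005, -0.2526, 0.0329]
tcp_rot: [2.232, -0.83, -0.344]
wrist_force: [-0.7, 1.3, 3.3]
finger_gap: 0.0442
```

>>> send_rows --deltas '[{"dx": 0,"dy": 0,"dz": 0,"wx": 0,"wy": 0,"wz": 0,"grip": 48},{"dx": 0,"dy": 0,"dz": 0,"wx": 0,"wy": 0,"wz": 0,"grip": 56},{"dx": 0,"dy": 0,"dz": 0,"wx": 0,"wy": 0,"wz": 0,"grip": 65},{"dx": 0,"dy": 0,"dz": 0,"wx": 0,"wy": 0,"wz": 0,"grip": 75},{"dx": 0,"dy": 0,"dz": 0,"wx": 0,"wy": 0,"wz": 0,"grip": 85}]'

```text
t: 10.92
eef_pos: [0.5008, -0.2523, 0.0322]
tcp_rot: [2.233, -0.83, -0.344]
wrist_force: [0.7, 0.3, -0.6]
finger_gap: 0.085
```

>>> send_rows --deltas '[{"dx": 0,"dy": 0,"dz": 0,"wx": 0,"wy": 0,"wz": 0,"grip": 85},{"dx": 0,"dy": 0,"dz": -10,"wx": 0,"wy": 0,"wz": 0,"grip": 85},{"dx": 0,"dy": 0,"dz": -40,"wx": 0,"wy": 0,"wz": 0,"grip": 85},{"dx": 0,"dy": 0,"dz": -80,"wx": 0,"wy": 0,"wz": 0,"grip": 85},{"dx": 0,"dy": 0,"dz": -110,"wx": 0,"wy": 0,"wz": 0,"grip": 85}]'

```text
t: 11.55
eef_pos: [0.5528, -0.1922, 0.1114]
tcp_rot: [2.233, -0.829, -0.342]
wrist_force: [-0.2, -0.5, -0.8]
finger_gap: 0.0854
```

```bash
python3 - <<'E'
from tg import *
P,R=st();print(arm.get_state()["qpos"].round(3))
c=arm.get_image("top")[230:420,330:530];b=arm.get_image("scene")[120:270,200:400]
cv2.imwrite("pics/e.png",np.hstack([cv2.resize(c,(400,380)),cv2.resize(b,(400,380))])[:,:,::-1])
E
```

```text
t 11.55 p [ 0.5528 -0.1922  0.1114] R [[0.758, -0.462, -0.461], [-0.652, -0.535, -0.537], [0.001, 0.708, -0.707]] F [-0.22 -0.52 -0.78] gap 0.0854
[-0.645  1.257  1.218  1.842 -0.461  1.018 -0.049]
```

View pics/e.png

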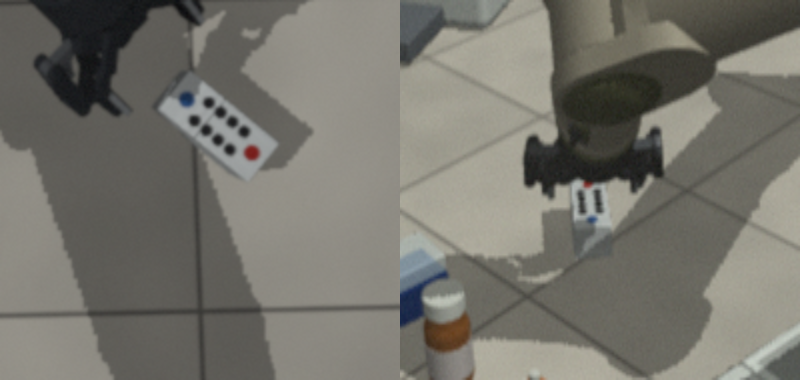

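```bash
python3 - <<'E'
from tg import *
def back(u,v,z):
    c=arm.get_calibration("top");Rc=cv2.Rodrigues(np.array(c["rvec"]))[0];C=-Rc.T@np.array(c["tvec"]).ravel()
    d=Rc.T@np.array([(u-c["cx"])/c["fx"],(v-c["cy"])/c["fy"],1]);return C+d*(z-C[2])/d[2]
b=back(423,279.5,.05);r=back(456,306.5,.05);x=b-r
print("blue",b,"red",r,"len",np.linalg.norm(x),"psi",np.degrees(np.arctan2(x[1],x[0])),"mid",(b+r)/2)
P,R=st();q=arm.get_state()["qpos"]
TB=np.array([.5008,-.2523]);O=TB-.0057*XB[:2];print("origin by grip",O)
def vert(a):return frame([np.cos(a),np.sin(a),0],-UP)
mid=np.array([*((b+r)/2)[:2],0]);ps=np.arctan2(x[1],x[0])
a=ps-np.pi/2
W=[(np.array([mid[0],mid[1],.2]),vert(a)),(mid-.004*XB+.033*UP,vert(a)),(mid+.2*UP,vert(a)),([.52,-.05,.25],vert((a+A)/2)),(INC+.2*UP,vert(A)),(INC+.053*UP,vert(A)),(INC+.036*IY+.1*UP,vert(A)),(INC+.23*IY+.2*UP,vert(A)),(INC+.3*IY+.2*UP,vert(A))]
for p,Q in W:
    for k in range(10):
        p0,R0=F(q)
        pt=p0+(np.array(p)-p0)*(k+1)/10
        Rt=R0@Ro.from_rotvec(Ro.from_matrix(R0.T@Q).as_rotvec()/(10-k)).as_matrix()
        pt=p0+(np.array(p)-p0)/(10-k)
        q=least_squares(lambda y:np.r_[(F(y)[0]-pt)*30,(F(y)[1]-Rt).ravel()*10,(y-q)*.03],np.clip(q,LO+.001,HI-.001),bounds=(LO,HI)).x
    print(np.round(p,3),np.abs(F(q)[0]-p).max().round(4),q.round(2))
show(P,R,W[:2])
E
```

```text
blue [ 0.51875924 -0.23040919  0.05      ] red [ 0.47116381 -0.28574912  0.05      ] len 0.0729919997601854 psi 49.30262501839082 mid [ 0.49496153 -0.25807916  0.05      ]
t 11.65 p [ 0.5545 -0.1918  0.1121] R [[0.76, -0.462, -0.457], [-0.65, -0.537, -0.538], [0.003, 0.706, -0.708]] F [ 0.7  -0.81 -0.2 ] gap 0.0844
origin by grip [ 0.49704847 -0.25659139]Traceback (most recent call last):
  File "<stdin>", line 15, in <module>
NameError: name 'F' is not defined
```

```bash
cat > sim.py <<'E'
from tg import *
from fk import F,LO,HI
def vert(a):return frame([np.cos(a),np.sin(a),0],-UP)
def sim(q,W):
    for p,Q in W:
        for k in range(10):
            p0,R0=F(q);pt=p0+(np.array(p)-p0)/(10-k)
            Rt=R0@Ro.from_rotvec(Ro.from_matrix(R0.T@Q).as_rotvec()/(10-k)).as_matrix()
            q=least_squares(lambda y:np.r_[(F(y)[0]-pt)*30,(F(y)[1]-Rt).ravel()*10,(y-q)*.03],np.clip(q,LO+.001,HI-.001),bounds=(LO,HI)).x
        print(np.round(p,3),np.abs(F(q)[0]-p).max().round(4),q.round(2))
MID=np.array([.496,-.2573,0]);PS=np.radians(49.1);AG=PS-np.pi/2
E
python3 - <<'E'
from sim import *
P,R=st();q=arm.get_state()["qpos"]
W=[(MID+.2*UP,vert(AG)),(MID-.004*XB+.033*UP,vert(AG)),(MID+.2*UP,vert(AG)),([.52,-.05,.25],vert((AG+A)/2)),(INC+.2*UP,vert(A)),(INC+.053*UP,vert(A)),(INC+.036*IY+.1*UP,vert(A)),(INC+.05*IY+.36*UP,vert(A)),(INC+.23*IY+.36*UP,vert(A)),(INC+.23*IY+.2*UP,vert(A))]
sim(q,W)
show(P,R,W[:2])
E
```

```text
t 11.65 p [ 0.5545 -0.1918  0.1121] R [[0.76, -0.462, -0.457], [-0.65, -0.537, -0.538], [0.003, 0.706, -0.708]] F [ 0.7  -0.81 -0.2 ] gap 0.0844
[ 0.496 -0.257  0.2  ] 0.0 [-0.23  0.65  0.97  2.07 -0.75  0.82  0.48]
[ 0.493 -0.26   0.033] 0.0 [ 0.01  0.82  0.59  2.15 -1.05  0.49  0.71]
[ 0.496 -0.257  0.2  ] 0.0 [-0.21  0.63  0.92  2.06 -0.72  0.8   0.43]
[ 0.52 -0.05  0.25] 0.0 [-0.67  0.52  0.98  2.09 -0.59  0.83  0.25]
[0.548 0.163 0.2  ] 0.0 [-0.93  0.61  0.84  2.03 -0.66  0.78  0.19]
[0.548 0.163 0.053] 0.0 [-0.75  0.79  0.57  2.11 -0.91  0.5   0.4 ]
[0.552 0.199 0.1  ] 0.0 [-0.87  0.75  0.68  2.06 -0.82  0.62  0.26]
[0.554 0.213 0.36 ] 0.0 [-1.13  0.48  1.02  1.81 -0.46  1.11 -0.07]
[0.576 0.391 0.36 ] 0.0 [-1.23  0.63  0.98  1.58 -0.55  1.23 -0.28]
[0.576 0.391 0.2  ] 0.0 [-1.17  0.77  0.85  1.75 -0.69  0.96 -0.15]
d [ -1.6 124.2  -0.3] w [44.9 -0.3  0.3] -> world [ 0.496  -0.2573  0.2   ]
d [ -2.2   9.2 120.8] w [44.9 -0.3  0.3] -> world [ 0.4934 -0.2603  0.033 ]
```

>>> send_rows --deltas '[{"dx": 0,"dy": 25,"dz": -10,"wx": 9,"wy": 0,"wz": 0,"grip": 85},{"dx": 0,"dy": 50,"dz": -10,"wx": 18,"wy": 0,"wz": 0,"grip": 85},{"dx": 0,"dy": 75,"dz": -8,"wx": 27,"wy": 0,"wz": 0,"grip": 85},{"dx": -1,"dy": 100,"dz": -4,"wx": 36,"wy": 0,"wz": 0,"grip": 85},{"dx": -1.6,"dy": 124,"dz": 0,"wx": 44.9,"wy": -0.3,"wz": 0.3,"grip": 85}]'

```text
t: 12.28
eef_pos: [0.4921, -0.2591, 0.1984]
tcp_rot: [-2.939, 1.104, 0.001]
wrist_force: [0.7, -0.1, -1.0]
finger_gap: 0.0853
```

```bash
python3 - <<'E'
from sim import *
P,R=st();print(arm.get_state()["qpos"].round(3));show(P,R,[(MID-.004*XB+.1*UP,vert(AG)),(MID-.004*XB+.037*UP,vert(AG))])
E
```

```text
t 12.275 p [ 0.4921 -0.2591  0.1984] R [[0.753, -0.659, 0.001], [-0.659, -0.753, 0.002], [-0.001, -0.002, -1.0]] F [ 0.69 -0.06 -1.  ] gap 0.0853
[-0.223  0.648  0.957  2.073 -0.75   0.814  0.475]
d [ 1.8  0.3 98.4] w [-0.1  0.1 -0.3] -> world [ 0.4934 -0.2603  0.1   ]
d [  1.9   0.5 161.4] w [-0.1  0.1 -0.3] -> world [ 0.4934 -0.2603  0.037 ]
```

>>> send_rows --deltas '[{"dx": 1,"dy": 0,"dz": 30,"wx": 0,"wy": 0,"wz": 0,"grip": 85},{"dx": 1.8,"dy": 0.3,"dz": 65,"wx": 0,"wy": 0,"wz": 0,"grip": 85},{"dx": 1.8,"dy": 0.4,"dz": 100,"wx": 0,"wy": 0,"wz": 0,"grip": 85},{"dx": 1.9,"dy": 0.5,"dz": 125,"wx": 0,"wy": 0,"wz": 0,"grip": 85},{"dx": 1.9,"dy": 0.5,"dz": 140,"wx": 0,"wy": 0,"wz": 0,"grip": 85}]'

```text
t: 12.9
eef_pos: [0.4923, -0.2601, 0.056]
tcp_rot: [2.939, -1.105, -0.009]
wrist_force: [0.1, -0.2, -0.1]
finger_gap: 0.085
```

>>> send_rows --deltas '[{"dx": 0,"dy": 0,"dz": 10,"wx": 0,"wy": 0,"wz": 0,"grip": 85},{"dx": 0,"dy": 0,"dz": 20,"wx": 0,"wy": 0,"wz": 0,"grip": 85},{"dx": 0,"dy": 0,"dz": 21,"wx": 0,"wy": 0,"wz": 0,"grip": 75},{"dx": 0,"dy": 0,"dz": 21,"wx": 0,"wy": 0,"wz": 0,"grip": 60},{"dx": 0,"dy": 0,"dz": 21,"wx": 0,"wy": 0,"wz": 0,"grip": 50}]'

```text
t: 13.52
eef_pos: [0.4937, -0.2604, 0.0369]
tcp_rot: [2.94, -1.103, -0.005]
wrist_force: [0.1, -0.0, -0.0]
finger_gap: 0.0502
```

>>> send_rows --deltas '[{"dx": 0,"dy": 0,"dz": 0,"wx": 0,"wy": 0,"wz": 0,"grip": 46},{"dx": 0,"dy": 0,"dz": 0,"wx": 0,"wy": 0,"wz": 0,"grip": 42},{"dx": 0,"dy": 0,"dz": 0,"wx": 0,"wy": 0,"wz": 0,"grip": 35},{"dx": 0,"dy": 0,"dz": 0,"wx": 0,"wy": 0,"wz": 0,"grip": 35},{"dx": 0,"dy": 0,"dz": 0,"wx": 0,"wy": 0,"wz": 0,"grip": 35}]' --squeeze 60

```text
t: 14.15
eef_pos: [0.4939, -0.2603, 0.0371]
tcp_rot: [2.94, -1.103, -0.004]
wrist_force: [-1.3, 0.5, 6.2]
finger_gap: 0.0432
```

```bash
python3 - <<'E'
from sim import *
P,R=st();q=arm.get_state()["qpos"];print(q.round(3))
d=P[:2]-MID[:2];print("TCP in block x,y mm",d@XB[:2]*1e3, d@np.array([-XB[1],XB[0]])*1e3)
W=[(P+[0,0,.17],vert(AG)),([.52,-.05,.23],vert((AG+A)/2)),(INC-.004*IY+.2*UP,vert(A))]
show(P,R,W);sim(q,W)
E
```

```text
t 14.15 p [ 0.4939 -0.2603  0.0371] R [[0.753, -0.658, -0.003], [-0.658, -0.753, -0.0], [-0.002, 0.002, -1.0]] F [-1.31  0.49  6.18] gap 0.0432
[ 0.014  0.813  0.573  2.148 -1.011  0.481  0.671]
TCP in block x,y mm -3.6201548806442787 -0.3740549279613226
d [  -0.3    0.4 -170. ] w [ 0.1  0.1 -0.2] -> world [ 0.4939 -0.2603  0.2071]
d [-119.  -175.1 -193. ] w [  0.1   0.1 -17.1] -> world [ 0.52 -0.05  0.23]
d [-236.  -350.5 -163.1] w [  0.1   0.1 -34. ] -> world [0.5472 0.159  0.2   ]
[ 0.494 -0.26   0.207] 0.0 [-0.2   0.61  0.91  2.06 -0.68  0.8   0.41]
[ 0.52 -0.05  0.23] 0.0 [-0.63  0.53  0.92  2.11 -0.6   0.78  0.25]
[0.547 0.159 0.2  ] 0.0 [-0.91  0.6   0.81  2.04 -0.63  0.77  0.16]
```

>>> send_rows --deltas '[{"dx": 0,"dy": 0,"dz": -20,"wx": 0,"wy": 0,"wz": 0,"grip": 35},{"dx": 0,"dy": 0,"dz": -60,"wx": 0,"wy": 0,"wz": 0,"grip": 35},{"dx": 0,"dy": 0,"dz": -105,"wx": 0,"wy": 0,"wz": 0,"grip": 35},{"dx": 0,"dy": 0,"dz": -150,"wx": 0,"wy": 0,"wz": 0,"grip": 35},{"dx": -20,"dy": -25,"dz": -175,"wx": 0,"wy": 0,"wz": -2,"grip": 35}]'

```text
t: 14.78
eef_pos: [0.4956, -0.2301, 0.2137]
tcp_rot: [2.956, -1.055, -0.001]
wrist_force: [0.3, 1.1, -5.1]
finger_gap: 0.0431
```

```bash
python3 - <<'E'
from sim import *
P,R=st();q=arm.get_state()["qpos"];print(q.round(3))
W=[(INC-.0036*IY+.2*UP,vert(A))]
show(P,R,W)
E
```

```text
t 14.775 p [ 0.4956 -0.2301  0.2137] R [[0.774, -0.633, -0.001], [-0.633, -0.774, -0.003], [0.001, 0.003, -1.0]] F [ 0.25  1.06 -5.11] gap 0.0431
[-0.272  0.592  0.923  2.08  -0.667  0.797  0.378]
d [-206.7 -334.2   12.6] w [  0.2   0.  -32.2] -> world [0.5473 0.1594 0.2   ]
```

>>> send_rows --deltas '[{"dx": -25,"dy": -40,"dz": 0,"wx": 0,"wy": 0,"wz": -5,"grip": 35},{"dx": -55,"dy": -88,"dz": 0,"wx": 0,"wy": 0,"wz": -10,"grip": 35},{"dx": -85,"dy": -136,"dz": 0,"wx": 0,"wy": 0,"wz": -15,"grip": 35},{"dx": -115,"dy": -184,"dz": 0,"wx": 0,"wy": 0,"wz": -20,"grip": 35},{"dx": -140,"dy": -225,"dz": 0,"wx": 0,"wy": 0,"wz": -25,"grip": 35}]'

```text
t: 15.4
eef_pos: [0.5286, 0.0373, 0.2111]
tcp_rot: [3.118, -0.38, -0.007]
wrist_force: [1.6, -0.3, -4.3]
finger_gap: 0.0427
```

```bash
python3 - <<'E'
from sim import *
P,R=st();W=[(INC-.0036*IY+.2*UP,vert(A))]
show(P,R,W)
E
```

```text
t 15.4 p [0.5286 0.0373 0.2111] R [[0.971, -0.24, -0.005], [-0.24, -0.971, 0.0], [-0.004, 0.001, -1.0]] F [ 1.57 -0.34 -4.3 ] gap 0.0427
d [ -11.2 -123.1   11. ] w [ 0.   0.3 -6.8] -> world [0.5473 0.1594 0.2   ]
```

>>> send_rows --deltas '[{"dx": -3,"dy": -35,"dz": 0,"wx": 0,"wy": 0,"wz": -2,"grip": 35},{"dx": -6,"dy": -75,"dz": 5,"wx": 0,"wy": 0,"wz": -4,"grip": 35},{"dx": -9,"dy": -105,"dz": 10,"wx": 0,"wy": 0,"wz": -6,"grip": 35},{"dx": -11,"dy": -120,"dz": 11,"wx": 0,"wy": 0,"wz": -6.8,"grip": 35},{"dx": -11,"dy": -120,"dz": 11,"wx": 0,"wy": 0,"wz": -6.8,"grip": 35}]'

```text
t: 16.02
eef_pos: [0.5476, 0.1539, 0.2001]
tcp_rot: [3.134, -0.2, -0.006]
wrist_force: [0.1, -0.8, -4.2]
finger_gap: 0.0433
```

```bash
python3 - <<'E'
from sim import *
P,R=st();print(arm.get_state()["qpos"].round(3))
W=[(INC-.0036*IY+.12*UP,vert(A)),(INC-.0036*IY+.062*UP,vert(A)),(INC-.0036*IY+.057*UP,vert(A))]
show(P,R,W)
c=arm.get_image("top")[150:350,30:290];b=arm.get_image("wrist")
cv2.imwrite("pics/f.png",np.hstack([cv2.resize(c,(390,300)),cv2.resize(b,(400,300))])[:,:,::-1])
E
```

```text
t 16.025 p [0.5476 0.1539 0.2001] R [[0.992, -0.127, -0.004], [-0.127, -0.992, -0.001], [-0.004, 0.001, -1.0]] F [ 0.05 -0.84 -4.23] gap 0.0433
[-0.903  0.603  0.814  2.038 -0.631  0.773  0.171]
d [-0.8 -5.6 80.1] w [ 0.1  0.2 -0.2] -> world [0.5473 0.1594 0.12  ]
d [ -0.6  -5.6 138.1] w [ 0.1  0.2 -0.2] -> world [0.5473 0.1594 0.062 ]
d [ -0.6  -5.6 143.1] w [ 0.1  0.2 -0.2] -> world [0.5473 0.1594 0.057 ]
```

View pics/f.png

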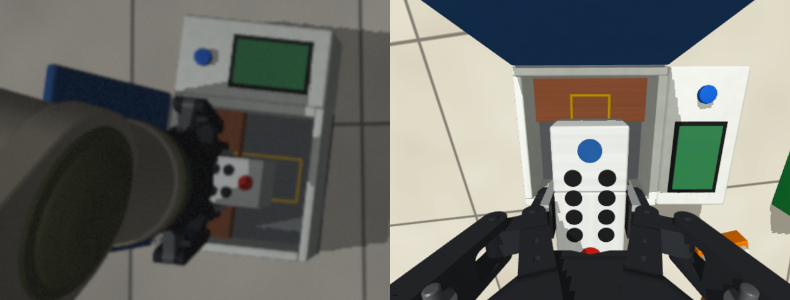

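```bash
python3 - <<'E'
from sim import *
pts=[INC+x*IX+.055*IY+.036*UP for x in(-.027,.027)]+[INC+x*IX+.075*IY+.036*UP for x in(-.075,.075)]
print(((proj(pts,"wrist")/1.6)+[390,0]).round(1).tolist())
E
```

```text
[[568.9, 95.0], [609.1, 94.7], [531.9, 79.5], [646.0, 78.7]]
```

>>> send_rows --deltas '[{"dx": -0.7,"dy": -3,"dz": 20,"wx": 0,"wy": 0.2,"wz": -0.2,"grip": 35},{"dx": -0.7,"dy": -5.5,"dz": 45,"wx": 0,"wy": 0.2,"wz": -0.2,"grip": 35},{"dx": -0.7,"dy": -5.5,"dz": 70,"wx": 0,"wy": 0.2,"wz": -0.2,"grip": 35},{"dx": -0.7,"dy": -5.5,"dz": 80,"wx": 0,"wy": 0.2,"wz": -0.2,"grip": 35},{"dx": -0.7,"dy": -5.5,"dz": 80,"wx": 0,"wy": 0.2,"wz": -0.2,"grip": 35}]'

```text
t: 16.75
eef_pos: [0.5476, 0.158, 0.1204]
tcp_rot: [3.134, -0.199, -0.001]
wrist_force: [-0.3, -0.5, -5.1]
finger_gap: 0.0433
```

```bash
python3 - <<'E'
from sim import *
P,R=st();print(arm.get_state()["qpos"].round(3))
W=[(INC-.0036*IY+.062*UP,vert(A)),(INC-.0036*IY+.057*UP,vert(A))]
show(P,R,W)
E
```

```text
t 16.75 p [0.5476 0.158  0.1204] R [[0.992, -0.126, -0.0], [-0.126, -0.992, -0.001], [-0.0, 0.001, -1.0]] F [-0.31 -0.53 -5.1 ] gap 0.0433
[-0.818  0.697  0.679  2.091 -0.766  0.619  0.275]
d [-0.5 -1.5 58.4] w [ 0.1  0.  -0.1] -> world [0.5473 0.1594 0.062 ]
d [-0.5 -1.5 63.4] w [ 0.1  0.  -0.1] -> world [0.5473 0.1594 0.057 ]
```

Projected outline matches the wrist picture within 1–2 px. Lowering into the bay.

>>> send_rows --deltas '[{"dx": -0.5,"dy": -1,"dz": 18,"wx": 0,"wy": 0,"wz": 0,"grip": 35},{"dx": -0.5,"dy": -1.3,"dz": 35,"wx": 0,"wy": 0,"wz": 0,"grip": 35},{"dx": -0.5,"dy": -1.3,"dz": 48,"wx": 0,"wy": 0,"wz": 0,"grip": 35},{"dx": -0.5,"dy": -1.3,"dz": 56,"wx": 0,"wy": 0,"wz": 0,"grip": 35},{"dx": -0.5,"dy": -1.3,"dz": 59,"wx": 0,"wy": 0,"wz": 0,"grip": 35}]'

```text
t: 17.38
eef_pos: [0.5471, 0.1603, 0.0608]
tcp_rot: [3.134, -0.196, -0.001]
wrist_force: [0.8, -0.5, -4.9]
finger_gap: 0.0435
```

>>> send_rows --deltas '[{"dx": 0,"dy": 0,"dz": 1,"wx": 0,"wy": 0,"wz": 0,"grip": 35},{"dx": 0,"dy": 0,"dz": 2,"wx": 0,"wy": 0,"wz": 0,"grip": 35},{"dx": 0,"dy": 0,"dz": 3,"wx": 0,"wy": 0,"wz": 0,"grip": 35},{"dx": 0,"dy": 0,"dz": 3.5,"wx": 0,"wy": 0,"wz": 0,"grip": 35},{"dx": 0,"dy": 0,"dz": 3.5,"wx": 0,"wy": 0,"wz": 0,"grip": 35}]'

```text
t: 18.0
eef_pos: [0.5472, 0.1606, 0.0579]
tcp_rot: [3.135, -0.196, 0.0]
wrist_force: [1.1, -0.1, -4.4]
finger_gap: 0.0427
```

>>> send_rows --deltas '[{"dx": 0,"dy": 0,"dz": 0.7,"wx": 0,"wy": 0,"wz": 0,"grip": 35},{"dx": 0,"dy": 0,"dz": 1.3,"wx": 0,"wy": 0,"wz": 0,"grip": 35},{"dx": 0,"dy": 0,"dz": 1.6,"wx": 0,"wy": 0,"wz": 0,"grip": 35},{"dx": 0,"dy": 0,"dz": 1.6,"wx": 0,"wy": 0,"wz": 0,"grip": 35},{"dx": 0,"dy": 0,"dz": 1.6,"wx": 0,"wy": 0,"wz": 0,"grip": 35}]'

```text
t: 18.62
eef_pos: [0.5473, 0.1606, 0.0572]
tcp_rot: [-3.135, 0.196, -0.001]
wrist_force: [-2.4, -0.1, 9.4]
finger_gap: 0.0432
```

>>> send_rows --deltas '[{"dx": 0,"dy": 0,"dz": -0.5,"wx": 0,"wy": 0,"wz": 0,"grip": 40},{"dx": 0,"dy": 0,"dz": -0.5,"wx": 0,"wy": 0,"wz": 0,"grip": 44},{"dx": 0,"dy": 0,"dz": -0.5,"wx": 0,"wy": 0,"wz": 0,"grip": 50},{"dx": 0,"dy": 0,"dz": -0.5,"wx": 0,"wy": 0,"wz": 0,"grip": 60},{"dx": 0,"dy": 0,"dz": -0.5,"wx": 0,"wy": 0,"wz": 0,"grip": 72}]' --squeeze 20

```text
t: 19.25
eef_pos: [0.5473, 0.1605, 0.0567]
tcp_rot: [3.135, -0.196, 0.0]
wrist_force: [-1.4, 0.1, -0.0]
finger_gap: 0.0722
```

>>> send_rows --deltas '[{"dx": 0,"dy": 0,"dz": 0,"wx": 0,"wy": 0,"wz": 0,"grip": 72},{"dx": 0,"dy": 0,"dz": -5,"wx": 0,"wy": 0,"wz": 0,"grip": 72},{"dx": 0,"dy": 0,"dz": -25,"wx": 0,"wy": 0,"wz": 0,"grip": 72},{"dx": 0,"dy": 0,"dz": -55,"wx": 0,"wy": 0,"wz": 0,"grip": 60},{"dx": 0,"dy": 0,"dz": -80,"wx": 0,"wy": 0,"wz": 0,"grip": 30}]'

```text
t: 19.88
eef_pos: [0.5472, 0.1605, 0.138]
tcp_rot: [3.135, -0.196, 0.0]
wrist_force: [1.2, 0.7, 0.0]
finger_gap: 0.0427
```

```bash
python3 - <<'E'
from sim import *
P,R=st();print(arm.get_state()["qpos"].round(3))
sl=INC-.002*IY*0
pts=[INC+s*.036*IY+.07*UP for s in(1,-1)]
print("expected dots wrist/1.6",(proj(pts,"wrist")/1.25).round(1).tolist())
b=arm.get_image("wrist");cv2.imwrite("pics/g.png",cv2.resize(b,(512,384))[:,:,::-1])
W=[(INC+.034*IY+.1*UP,vert(A)),(INC-.034*IY+.1*UP,vert(A))];show(P,R,W)
E
```

```text
t 19.875 p [0.5472 0.1605 0.138 ] R [[0.992, -0.125, 0.0], [-0.125, -0.992, -0.001], [0.0, 0.001, -1.0]] F [1.21 0.68 0.04] gap 0.0427
[-0.844  0.676  0.713  2.081 -0.738  0.653  0.25 ]
expected dots wrist/1.6 [[255.9, 162.9], [256.0, 251.3]]
d [  0.1 -36.6  38. ] w [ 0.  -0.  -0.1] -> world [0.5519 0.1967 0.1   ]
d [ 0.2 31.4 38. ] w [ 0.  -0.  -0.1] -> world [0.5435 0.1293 0.1   ]
```

View pics/g.png

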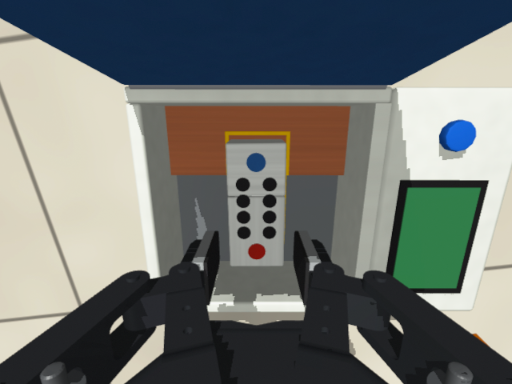

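Block seated: blue dot at (256,162), red at (257,251), matching the predicted dot positions within 1 px. Now pressing.

>>> send_rows --deltas '[{"dx": 0,"dy": -10,"dz": 0,"wx": 0,"wy": 0,"wz": 0,"grip": 0},{"dx": 0,"dy": -22,"dz": 0,"wx": 0,"wy": 0,"wz": 0,"grip": 0},{"dx": 0,"dy": -35,"dz": 5,"wx": 0,"wy": 0,"wz": 0,"grip": 0},{"dx": 0,"dy": -35,"dz": 20,"wx": 0,"wy": 0,"wz": 0,"grip": 0},{"dx": 0,"dy": -35,"dz": 38,"wx": 0,"wy": 0,"wz": 0,"grip": 0}]'

```text
t: 20.55
eef_pos: [0.5512, 0.1951, 0.0971]
tcp_rot: [3.134, -0.195, -0.001]
wrist_force: [0.4, 1.0, -0.6]
finger_gap: -0.0002
```

>>> send_rows --deltas '[{"dx": 0,"dy": 0,"dz": 3,"wx": 0,"wy": 0,"wz": 0,"grip": 0},{"dx": 0,"dy": 0,"dz": 6,"wx": 0,"wy": 0,"wz": 0,"grip": 0},{"dx": 0,"dy": 0,"dz": 9,"wx": 0,"wy": 0,"wz": 0,"grip": 0},{"dx": 0,"dy": 0,"dz": 10,"wx": 0,"wy": 0,"wz": 0,"grip": 0},{"dx": 0,"dy": 0,"dz": 10,"wx": 0,"wy": 0,"wz": 0,"grip": 0}]'

```text
t: 21.18
eef_pos: [0.5516, 0.1953, 0.0889]
tcp_rot: [3.135, -0.196, 0.0]
wrist_force: [0.3, -0.1, 0.7]
finger_gap: -0.0003
```

>>> send_rows --deltas '[{"dx": 0,"dy": 0,"dz": 0.5,"wx": 0,"wy": 0,"wz": 0,"grip": 0},{"dx": 0,"dy": 0,"dz": 1,"wx": 0,"wy": 0,"wz": 0,"grip": 0},{"dx": 0,"dy": 0,"dz": 1.5,"wx": 0,"wy": 0,"wz": 0,"grip": 0},{"dx": 0,"dy": 0,"dz": 2,"wx": 0,"wy": 0,"wz": 0,"grip": 0},{"dx": 0,"dy": 0,"dz": 2,"wx": 0,"wy": 0,"wz": 0,"grip": 0}]'

```text
t: 21.8
eef_pos: [0.5516, 0.1953, 0.0872]
tcp_rot: [3.135, -0.196, 0.0]
wrist_force: [-0.9, -0.8, 6.6]
finger_gap: -0.0001
```

>>> send_rows --deltas '[{"dx": 0,"dy": 0,"dz": 0.2,"wx": 0,"wy": 0,"wz": 0,"grip": 0},{"dx": 0,"dy": 0,"dz": 0.2,"wx": 0,"wy": 0,"wz": 0,"grip": 0},{"dx": 0,"dy": 0,"dz": -8,"wx": 0,"wy": 0,"wz": 0,"grip": 0},{"dx": 0,"dy": 10,"dz": -20,"wx": 0,"wy": 0,"wz": 0,"grip": 0},{"dx": 0,"dy": 35,"dz": -20,"wx": 0,"wy": 0,"wz": 0,"grip": 0}]'

```text
t: 22.42
eef_pos: [0.5477, 0.1607, 0.1079]
tcp_rot: [3.136, -0.193, 0.003]
wrist_force: [0.8, -1.0, -0.7]
finger_gap: 0.0001
```

>>> send_rows --deltas '[{"dx": 0,"dy": 20,"dz": 0,"wx": 0,"wy": 0,"wz": 0,"grip": 0},{"dx": 0,"dy": 33,"dz": 0,"wx": 0,"wy": 0,"wz": 0,"grip": 0},{"dx": 0,"dy": 33,"dz": 6,"wx": 0,"wy": 0,"wz": 0,"grip": 0},{"dx": 0,"dy": 33,"dz": 14,"wx": 0,"wy": 0,"wz": 0,"grip": 0},{"dx": 0,"dy": 33,"dz": 18,"wx": 0,"wy": 0,"wz": 0,"grip": 0}]'

```text
t: 23.05
eef_pos: [0.5429, 0.1285, 0.0878]
tcp_rot: [3.135, -0.194, -0.001]
wrist_force: [-0.4, 0.4, -0.1]
finger_gap: -0.0
```

>>> send_rows --deltas '[{"dx": 0,"dy": 0,"dz": 0.5,"wx": 0,"wy": 0,"wz": 0,"grip": 0},{"dx": 0,"dy": 0,"dz": 1,"wx": 0,"wy": 0,"wz": 0,"grip": 0},{"dx": 0,"dy": 0,"dz": 1.5,"wx": 0,"wy": 0,"wz": 0,"grip": 0},{"dx": 0,"dy": 0,"dz": 2,"wx": 0,"wy": 0,"wz": 0,"grip": 0},{"dx": 0,"dy": 0,"dz": 2,"wx": 0,"wy": 0,"wz": 0,"grip": 0}]'

```text
t: 23.68
eef_pos: [0.5432, 0.1279, 0.0872]
tcp_rot: [3.135, -0.196, 0.001]
wrist_force: [-1.1, 0.4, 5.4]
finger_gap: 0.0002
```

>>> send_rows --deltas '[{"dx": 0,"dy": 0,"dz": 0.2,"wx": 0,"wy": 0,"wz": 0,"grip": 0},{"dx": 0,"dy": 0,"dz": 0.2,"wx": 0,"wy": 0,"wz": 0,"grip": 0},{"dx": 0,"dy": 0,"dz": -20,"wx": 0,"wy": 0,"wz": 0,"grip": 0},{"dx": 0,"dy": 0,"dz": -70,"wx": 0,"wy": 0,"wz": 0,"grip": 0},{"dx": 0,"dy": 0,"dz": -130,"wx": 0,"wy": 0,"wz": 0,"grip": 0}]'

```text
t: 24.3
eef_pos: [0.5425, 0.1277, 0.2176]
tcp_rot: [3.133, -0.196, -0.003]
wrist_force: [0.6, 1.3, 0.9]
finger_gap: -0.0001
```

```bash
cat > cov.py <<'E'
from sim import *
def C(th,r=.15):
    y=.085-r*np.cos(th)+.010*np.sin(th)+.011*np.sin(th);z=.084+r*np.sin(th)+.010*np.cos(th)+.017
    return INC+y*IY+z*UP
E
python3 - <<'E'
from cov import *
P,R=st();q=arm.get_state()["qpos"];print(q.round(3))
V=vert(A)
a=[(INC-.03*IY+.38*UP,V),(INC+.2*IY+.38*UP,V),(C(1.71)+.04*IY,V)]
show(P,R,a);sim(q,a+[(C(t),V) for t in(1.7,1.4,1.1,.8,.5,.3,.15,0)])
b=arm.get_image("scene")[150:370,320:600];c=arm.get_image("wrist")
cv2.imwrite("pics/i.png",np.hstack([cv2.resize(b,(400,315)),cv2.resize(c,(400,315))])[:,:,::-1])
th=lambda t:[INC+x*IX+(.085-.182*np.cos(t)+o*np.sin(t))*IY+(.084+.182*np.sin(t)+o*np.cos(t))*UP for x in(.085,-.085) for o in(0,.01)]
for t in(1.68,1.72,1.76):print(t,((proj(th(t),"scene")-[320,150])*[400/280,315/220]).round().tolist())
E
```

```text
t 24.3 p [0.5425 0.1277 0.2176] R [[0.992, -0.125, -0.002], [-0.125, -0.992, -0.002], [-0.002, 0.002, -1.0]] F [0.63 1.33 0.89] gap -0.0001
[-0.89   0.569  0.845  2.049 -0.601  0.789  0.195]
d [   0.5   -5.3 -162.5] w [ 0.1  0.1 -0.1] -> world [0.544  0.1332 0.38  ]
d [   0.3 -235.3 -163. ] w [ 0.1  0.1 -0.1] -> world [0.5725 0.3615 0.38  ]
d [   0.5 -202.2  -31. ] w [ 0.1  0.1 -0.1] -> world [0.5683 0.3283 0.2482]
[0.544 0.133 0.38 ] 0.0 [-1.06  0.4   1.03  1.85 -0.39  1.11 -0.01]
[0.572 0.361 0.38 ] 0.0 [-1.21  0.58  0.97  1.6  -0.5   1.23 -0.27]
[0.568 0.328 0.248] 0.0 [-1.14  0.66  0.88  1.8  -0.61  0.97 -0.13]
[0.563 0.287 0.248] 0.0 [-1.11  0.63  0.88  1.86 -0.6   0.94 -0.07]
[0.558 0.243 0.251] 0.0 [-1.07  0.6   0.89  1.91 -0.58  0.92 -0.01]
[0.552 0.198 0.239] 0.0 [-1.01  0.58  0.88  1.97 -0.59  0.87  0.06]
[0.547 0.159 0.216] 0.0 [-0.93  0.59  0.84  2.02 -0.61  0.8   0.15]
[0.543 0.127 0.182] 0.0 [-0.84  0.61  0.79  2.08 -0.66  0.72  0.25]
[0.541 0.111 0.155] 0.0 [-0.78  0.64  0.73  2.11 -0.71  0.66  0.32]
[0.54  0.103 0.133] 0.0 [-0.74  0.66  0.69  2.13 -0.75  0.61  0.36]
[0.54  0.098 0.111] 0.0 [-0.7   0.69  0.64  2.14 -0.79  0.56  0.4 ]
1.68 [[214.0, 93.0], [222.0, 98.0], [305.0, 45.0], [313.0, 49.0]]
1.72 [[220.0, 97.0], [228.0, 102.0], [310.0, 48.0], [318.0, 52.0]]
1.76 [[226.0, 101.0], [234.0, 106.0], [316.0, 51.0], [324.0, 55.0]]
```

View pics/i.png

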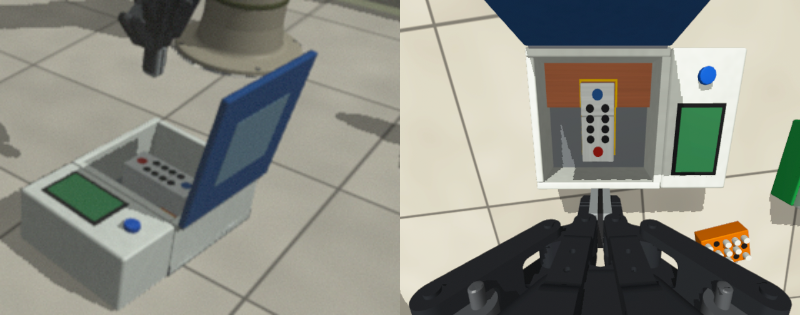

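The block sits in the outline with the blue dot on the ledge. The cover's top corners at (222,97) and (316,50) give about 1.71 rad. Going over and to the outside of the cover.

>>> send_rows --deltas '[{"dx": 0,"dy": 0,"dz": -50,"wx": 0,"wy": 0,"wz": 0,"grip": 0},{"dx": 0,"dy": 0,"dz": -105,"wx": 0,"wy": 0,"wz": 0,"grip": 0},{"dx": 0,"dy": -5,"dz": -162,"wx": 0,"wy": 0,"wz": 0,"grip": 0},{"dx": 0,"dy": -50,"dz": -163,"wx": 0,"wy": 0,"wz": 0,"grip": 0},{"dx": 0,"dy": -105,"dz": -163,"wx": 0,"wy": 0,"wz": 0,"grip": 0}]'

```text
t: 25.02
eef_pos: [0.5564, 0.2327, 0.3807]
tcp_rot: [-3.134, 0.198, -0.002]
wrist_force: [0.5, 0.7, -0.7]
finger_gap: -0.0001
```

>>> send_rows --deltas '[{"dx": 0,"dy": -50,"dz": 0,"wx": 0,"wy": 0,"wz": 0,"grip": 0},{"dx": 0,"dy": -100,"dz": 0,"wx": 0,"wy": 0,"wz": 0,"grip": 0},{"dx": 0,"dy": -125,"dz": 0,"wx": 0,"wy": 0,"wz": 0,"grip": 0},{"dx": 0,"dy": -125,"dz": 40,"wx": 0,"wy": 0,"wz": 0,"grip": 0},{"dx": 0,"dy": -125,"dz": 80,"wx": 0,"wy": 0,"wz": 0,"grip": 0}]'

```text
t: 25.65
eef_pos: [0.5718, 0.3556, 0.2986]
tcp_rot: [3.135, -0.196, 0.001]
wrist_force: [-0.5, 0.8, -0.9]
finger_gap: -0.0002
```

```bash
python3 - <<'E'
from cov import *
P,R=st();q=arm.get_state()["qpos"];print(q.round(3))
V=vert(A)
show(P,R,[(C(1.71)+.03*IY,V)]+[(C(t),V) for t in(1.75,1.68,1.61,1.54,1.47,1.4)])
E
```

```text
t 25.65 p [0.5718 0.3556 0.2986] R [[0.992, -0.125, 0.0], [-0.125, -0.992, -0.001], [0.001, 0.001, -1.0]] F [-0.47  0.76 -0.91] gap -0.0002
[-1.185  0.641  0.925  1.708 -0.57   1.085 -0.204]
d [-0.1 37.4 50.4] w [ 0.  -0.  -0.1] -> world [0.5671 0.3184 0.2482]
d [-0.1 61.6 51.8] w [ 0.  -0.  -0.1] -> world [0.5641 0.2944 0.2468]
d [-0.1 71.8 49.6] w [ 0.  -0.  -0.1] -> world [0.5628 0.2843 0.249 ]
d [-0.  82.2 48.1] w [ 0.  -0.  -0.1] -> world [0.5615 0.274  0.2505]
d [-0.  92.7 47.4] w [ 0.  -0.  -0.1] -> world [0.5602 0.2636 0.2512]
d [ -0.  103.2  47.4] w [ 0.  -0.  -0.1] -> world [0.5589 0.2531 0.2512]
d [ -0.  113.8  48.1] w [ 0.  -0.  -0.1] -> world [0.5576 0.2426 0.2505]
```

>>> send_rows --deltas '[{"dx": 0,"dy": 10,"dz": 35,"wx": 0,"wy": 0,"wz": 0,"grip": 0},{"dx": 0,"dy": 35,"dz": 50,"wx": 0,"wy": 0,"wz": 0,"grip": 0},{"dx": 0,"dy": 55,"dz": 50,"wx": 0,"wy": 0,"wz": 0,"grip": 0},{"dx": 0,"dy": 65,"dz": 50,"wx": 0,"wy": 0,"wz": 0,"grip": 0},{"dx": 0,"dy": 72,"dz": 50,"wx": 0,"wy": 0,"wz": 0,"grip": 0}]'

```text
t: 26.28
eef_pos: [0.5632, 0.2859, 0.251]
tcp_rot: [-3.133, 0.194, -0.002]
wrist_force: [-1.3, 6.8, 4.8]
finger_gap: 0.0
```

>>> send_rows --deltas '[{"dx": 0,"dy": 8,"dz": -1,"wx": 0,"wy": 0,"wz": 0,"grip": 0},{"dx": 0,"dy": 16,"dz": -1.5,"wx": 0,"wy": 0,"wz": 0,"grip": 0},{"dx": 0,"dy": 24,"dz": -2,"wx": 0,"wy": 0,"wz": 0,"grip": 0},{"dx": 0,"dy": 33,"dz": -2,"wx": 0,"wy": 0,"wz": 0,"grip": 0},{"dx": 0,"dy": 42,"dz": -2,"wx": 0,"wy": 0,"wz": 0,"grip": 0}]'

```text
t: 26.9
eef_pos: [0.5579, 0.2447, 0.2526]
tcp_rot: [-3.133, 0.193, -0.002]
wrist_force: [1.2, 4.7, -3.2]
finger_gap: -0.0002
```

```bash
python3 - <<'E'
from cov import *
P,R=st();V=vert(A)
show(P,R,[(C(t),V) for t in np.arange(1.33,-.01,-.07)]+[(C(0),V)])
E
```

```text
t 26.9 p [0.5579 0.2447 0.2526] R [[0.992, -0.123, 0.001], [-0.123, -0.992, 0.002], [0.001, -0.002, -1.0]] F [ 1.24  4.69 -3.23] gap -0.0002
d [-0.1 12.7  3.5] w [-0.1 -0.1  0.1] -> world [0.5563 0.2321 0.2491]
d [-0.1 23.2  5.6] w [-0.1 -0.1  0.1] -> world [0.555  0.2217 0.2469]
d [-0.1 33.6  8.5] w [-0.1 -0.1  0.1] -> world [0.5537 0.2114 0.244 ]
d [-0.1 43.8 12.1] w [-0.1 -0.1  0.1] -> world [0.5525 0.2013 0.2404]
d [-0.1 53.8 16.4] w [-0.1 -0.1  0.1] -> world [0.5512 0.1914 0.2361]
d [-0.1 63.5 21.3] w [-0.1 -0.1  0.1] -> world [0.55   0.1817 0.2311]
d [-0.2 72.9 26.8] w [-0.1 -0.1  0.1] -> world [0.5489 0.1724 0.2256]
d [-0.2 81.9 33. ] w [-0.1 -0.1  0.1] -> world [0.5478 0.1635 0.2194]
d [-0.2 90.5 39.8] w [-0.1 -0.1  0.1] -> world [0.5467 0.155  0.2126]
d [-0.2 98.6 47.1] w [-0.1 -0.1  0.1] -> world [0.5457 0.1469 0.2053]
d [ -0.2 106.3  54.9] w [-0.1 -0.1  0.1] -> world [0.5448 0.1394 0.1975]
d [ -0.3 113.4  63.2] w [-0.1 -0.1  0.1] -> world [0.5439 0.1323 0.1892]
d [ -0.3 120.   71.9] w [-0.1 -0.1  0.1] -> world [0.5431 0.1258 0.1804]
d [ -0.3 125.9  81. ] w [-0.1 -0.1  0.1] -> world [0.5423 0.1199 0.1713]
d [ -0.3 131.3  90.4] w [-0.1 -0.1  0.1] -> world [0.5417 0.1147 0.1618]
d [ -0.3 135.9 100.2] w [-0.1 -0.1  0.1] -> world [0.5411 0.1101 0.1521]
d [ -0.3 139.9 110.2] w [-0.1 -0.1  0.1] -> world [0.5406 0.1061 0.142 ]
d [ -0.4 143.2 120.4] w [-0.1 -0.1  0.1] -> world [0.5402 0.1029 0.1318]
d [ -0.4 145.8 130.8] w [-0.1 -0.1  0.1] -> world [0.5399 0.1003 0.1215]
d [ -0.4 147.7 141.2] w [-0.1 -0.1  0.1] -> world [0.5397 0.0985 0.111 ]
d [ -0.4 147.7 141.2] w [-0.1 -0.1  0.1] -> world [0.5397 0.0985 0.111 ]
```

>>> send_rows --deltas '[{"dx": 0,"dy": 12,"dz": 3,"wx": 0,"wy": 0,"wz": 0,"grip": 0},{"dx": 0,"dy": 23,"dz": 5.5,"wx": 0,"wy": 0,"wz": 0,"grip": 0},{"dx": 0,"dy": 33.5,"dz": 8.5,"wx": 0,"wy": 0,"wz": 0,"grip": 0},{"dx": 0,"dy": 44,"dz": 12,"wx": 0,"wy": 0,"wz": 0,"grip": 0},{"dx": 0,"dy": 54,"dz": 16.5,"wx": 0,"wy": 0,"wz": 0,"grip": 0}]'

```text
t: 27.52
eef_pos: [0.5511, 0.1888, 0.235]
tcp_rot: [3.135, -0.196, 0.001]
wrist_force: [2.3, 3.8, -0.1]
finger_gap: -0.0001
```

>>> send_rows --deltas '[{"dx": 0,"dy": 9.7,"dz": 5,"wx": 0,"wy": 0,"wz": 0,"grip": 0},{"dx": 0,"dy": 19,"dz": 10.5,"wx": 0,"wy": 0,"wz": 0,"grip": 0},{"dx": 0,"dy": 28,"dz": 16.5,"wx": 0,"wy": 0,"wz": 0,"grip": 0},{"dx": 0,"dy": 36.5,"dz": 23.5,"wx": 0,"wy": 0,"wz": 0,"grip": 0},{"dx": 0,"dy": 44.8,"dz": 30.7,"wx": 0,"wy": 0,"wz": 0,"grip": 0}]'

```text
t: 28.15
eef_pos: [0.5449, 0.1443, 0.204]
tcp_rot: [3.135, -0.196, -0.001]
wrist_force: [0.0, 2.9, 0.1]
finger_gap: -0.0001
```

```bash
python3 - <<'E'
from cov import *
P,R=st();V=vert(A)
show(P,R,[(C(t),V) for t in np.arange(.63,-.01,-.07)]+[(C(0),V)])
E
```

```text
t 28.15 p [0.5449 0.1443 0.204 ] R [[0.992, -0.125, -0.001], [-0.125, -0.992, -0.001], [-0.0, 0.001, -1.0]] F [0.04 2.93 0.1 ] gap -0.0001
d [0.5 4.9 6.6] w [ 0.1  0.  -0. ] -> world [0.5448 0.1394 0.1975]
d [ 0.5 12.  14.9] w [ 0.1  0.  -0. ] -> world [0.5439 0.1323 0.1892]
d [ 0.5 18.5 23.6] w [ 0.1  0.  -0. ] -> world [0.5431 0.1258 0.1804]
d [ 0.5 24.4 32.7] w [ 0.1  0.  -0. ] -> world [0.5423 0.1199 0.1713]
d [ 0.5 29.7 42.2] w [ 0.1  0.  -0. ] -> world [0.5417 0.1147 0.1618]
d [ 0.5 34.4 52. ] w [ 0.1  0.  -0. ] -> world [0.5411 0.1101 0.1521]
d [ 0.5 38.3 62. ] w [ 0.1  0.  -0. ] -> world [0.5406 0.1061 0.142 ]
d [ 0.6 41.6 72.2] w [ 0.1  0.  -0. ] -> world [0.5402 0.1029 0.1318]
d [ 0.6 44.2 82.6] w [ 0.1  0.  -0. ] -> world [0.5399 0.1003 0.1215]
d [ 0.6 46.  93. ] w [ 0.1  0.  -0. ] -> world [0.5397 0.0985 0.111 ]
d [ 0.6 46.  93. ] w [ 0.1  0.  -0. ] -> world [0.5397 0.0985 0.111 ]
```

>>> send_rows --deltas '[{"dx": 0,"dy": 5,"dz": 6.5,"wx": 0,"wy": 0,"wz": 0,"grip": 0},{"dx": 0,"dy": 12,"dz": 15,"wx": 0,"wy": 0,"wz": 0,"grip": 0},{"dx": 0,"dy": 18.5,"dz": 23.5,"wx": 0,"wy": 0,"wz": 0,"grip": 0},{"dx": 0,"dy": 24.5,"dz": 32.7,"wx": 0,"wy": 0,"wz": 0,"grip": 0},{"dx": 0,"dy": 29.7,"dz": 42,"wx": 0,"wy": 0,"wz": 0,"grip": 0}]'

```text
t: 28.78
eef_pos: [0.5416, 0.115, 0.162]
tcp_rot: [3.135, -0.196, 0.0]
wrist_force: [0.3, 1.9, 1.6]
finger_gap: 0.0
```

```bash
python3 - <<'E'
from cov import *
P,R=st();V=vert(A)
b=arm.get_image("scene")[150:370,320:600]
cv2.imwrite("pics/j.png",cv2.resize(b,(560,440))[:,:,::-1])
E
```

```text
t 28.775 p [0.5416 0.115  0.162 ] R [[0.992, -0.124, 0.0], [-0.124, -0.992, -0.001], [0.0, 0.001, -1.0]] F [0.27 1.94 1.58] gap 0.0
```

View pics/j.png

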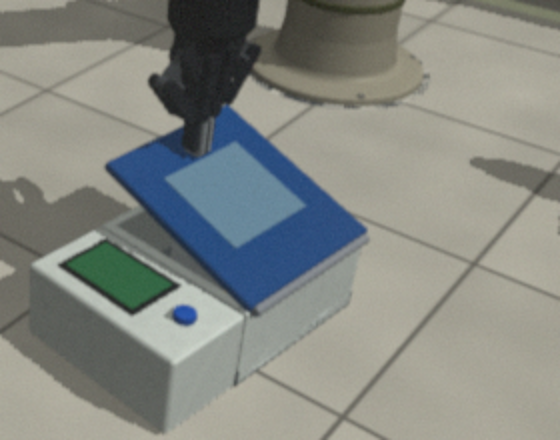

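The fingertips are riding on the outer face near the free edge, with the cover at about 0.35 rad. I'll finish slowly.

>>> send_rows --deltas '[{"dx": 0,"dy": 4,"dz": 8,"wx": 0,"wy": 0,"wz": 0,"grip": 0},{"dx": 0,"dy": 7.5,"dz": 16,"wx": 0,"wy": 0,"wz": 0,"grip": 0},{"dx": 0,"dy": 10.5,"dz": 24,"wx": 0,"wy": 0,"wz": 0,"grip": 0},{"dx": 0,"dy": 13,"dz": 32,"wx": 0,"wy": 0,"wz": 0,"grip": 0},{"dx": 0,"dy": 14.5,"dz": 39,"wx": 0,"wy": 0,"wz": 0,"grip": 0}]'

```text
t: 29.45
eef_pos: [0.5397, 0.1008, 0.1231]
tcp_rot: [3.135, -0.196, 0.0]
wrist_force: [0.4, 0.9, 1.4]
finger_gap: -0.0001
```

>>> send_rows --deltas '[{"dx": 0,"dy": 0.5,"dz": 4,"wx": 0,"wy": 0,"wz": 0,"grip": 0},{"dx": 0,"dy": 1,"dz": 7,"wx": 0,"wy": 0,"wz": 0,"grip": 0},{"dx": 0,"dy": 1.5,"dz": 10,"wx": 0,"wy": 0,"wz": 0,"grip": 0},{"dx": 0,"dy": 1.5,"dz": 12,"wx": 0,"wy": 0,"wz": 0,"grip": 0},{"dx": 0,"dy": 1.5,"dz": 12.5,"wx": 0,"wy": 0,"wz": 0,"grip": 0}]'

```text
t: 30.08
eef_pos: [0.5395, 0.0994, 0.1111]
tcp_rot: [3.135, -0.196, 0.0]
wrist_force: [-0.9, -0.2, 6.0]
finger_gap: 0.0001
```

Contact force is rising at the shut height (z 0.111). I'll press about 1 mm more, then back away.

>>> send_rows --deltas '[{"dx": 0,"dy": 0,"dz": 0.5,"wx": 0,"wy": 0,"wz": 0,"grip": 0},{"dx": 0,"dy": 0,"dz": 0.8,"wx": 0,"wy": 0,"wz": 0,"grip": 0},{"dx": 0,"dy": 0,"dz": 1,"wx": 0,"wy": 0,"wz": 0,"grip": 0},{"dx": 0,"dy": 0,"dz": 1,"wx": 0,"wy": 0,"wz": 0,"grip": 0},{"dx": 0,"dy": 0,"dz": 1,"wx": 0,"wy": 0,"wz": 0,"grip": 0}]'

```text
t: 30.7
eef_pos: [0.5396, 0.0994, 0.1111]
tcp_rot: [-3.135, 0.196, -0.001]
wrist_force: [-3.1, 0.2, 13.5]
finger_gap: 0.0001
```

>>> send_rows --deltas '[{"dx": 0,"dy": 0,"dz": -5,"wx": 0,"wy": 0,"wz": 0,"grip": 0},{"dx": 0,"dy": 0,"dz": -20,"wx": 0,"wy": 0,"wz": 0,"grip": 0},{"dx": 0,"dy": 0,"dz": -60,"wx": 0,"wy": 0,"wz": 0,"grip": 0},{"dx": 0,"dy": 20,"dz": -110,"wx": 0,"wy": 0,"wz": 0,"grip": 0},{"dx": 0,"dy": 60,"dz": -150,"wx": 0,"wy": 0,"wz": 0,"grip": 0}]'

```text
t: 31.32
eef_pos: [0.5323, 0.0405, 0.2623]
tcp_rot: [3.135, -0.192, 0.001]
wrist_force: [1.9, 0.2, -0.7]
finger_gap: 0.0003
```

```bash
python3 - <<'E'
from cov import *
P,R=st()
th=lambda t:[INC+x*IX+(.085-.182*np.cos(t)+.01*np.sin(t))*IY+(.084+.182*np.sin(t)+.01*np.cos(t))*UP for x in(.085,-.085)]
for t in(0,.03,.06):print(t,(2*(proj(th(t),"scene")-[180,150])).round().tolist())
b=arm.get_image("scene")[150:410,180:540]
cv2.imwrite("pics/k.png",cv2.resize(b,(720,520))[:,:,::-1])
E
```

```text
t 31.325 p [0.5323 0.0405 0.2623] R [[0.993, -0.122, 0.001], [-0.122, -0.993, -0.001], [0.001, 0.001, -1.0]] F [ 1.9   0.18 -0.73] gap 0.0003
0 [[370.0, 208.0], [488.0, 148.0]]
0.03 [[370.0, 204.0], [489.0, 144.0]]
0.06 [[371.0, 199.0], [490.0, 139.0]]
```

View pics/k.png

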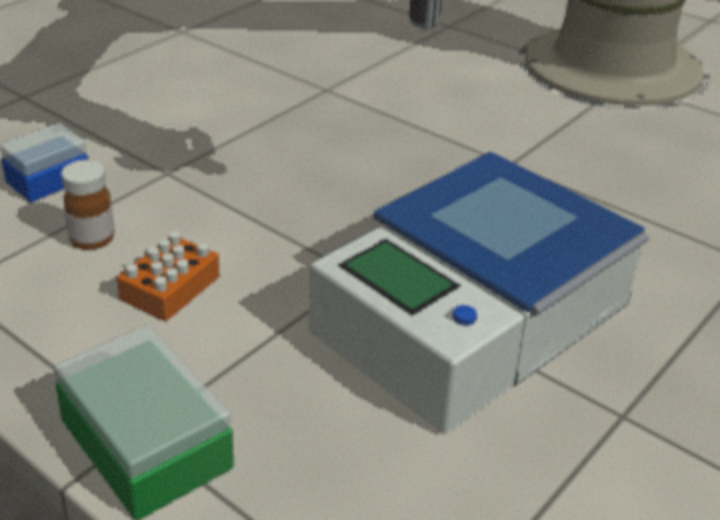

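The cover lies level, with its edge corners at (375,215) and (489,153), at or below the prediction for 0 rad. The bystanders stand unmoved and the gripper is clear.

```bash
python3 -c "
from rig import arm
print(arm.finish_job())"
```

```text
the job is handed in; nothing more can be done
None
```

The job is done and handed in at about 31.4 s of the 72 s limit; no verdict was given.

- **Block on the bench:** I gripped the upright block at 45° and tipped it wells up. On the first try the arm ran into joint limits, so I turned the block about 60° and set it down there. It stood on its deep foot, let go, and the camera confirmed it.
- **Block in the bay:** I took it again from above and lowered it into the outline, blue-dot end on the ledge. Afterwards both dots lay within 1 pixel (about 1 mm) of where they should be.
- **Presses:** I pressed the blue dot with about 6.6 N and the red dot with about 5.4 N. The block looked unmoved in the picture taken after both.
- **Cover:** I pushed it down along its arc at about 0.5 rad/s, slower at the end, then pressed it shut with about 13 N and backed away.

In the last picture the cover's edge corners are 5 to 9 pixels (in the doubled image) from the predicted shut position. That offset is on the shut side, so I read it as calibration error. The rack, tip box and jar look upright and unmoved, but I did not measure their positions. The block under the shut cover could not be seen again.

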